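Load the ultrasonic bath, latch its lid and set the outer timer ring

TASK

Wash the cut glasses: stand every blue cut tumbler upright in the bath's basket, one to a cell and set down gently, then push the lid shut until its latch snaps in, and only then turn the outer ring of the dual control until its white line is on the green mark. Do not turn the inner heat knob, and leave the amber blanks and everything else where they are.

Things in the scene. Friction and masses are not known exactly. Their poses are not given: they have to be found in the camera images.
- bath: White bench-top ultrasonic bath, fixed, 280 mm front to back, 400 mm wide, sloping control panel towards the robot. Origin on the bench under the tank's middle; x points away from the panel to the hinge side, y left, z up. The open steel tank is 130 mm (x) by 360 mm (y) inside; its rim is 140 mm above the bench.
- basket (a point): Middle of the basket floor in the tank, 35 mm above the bench; axes as the bath's. The basket has five cells in one row, centres at y = -144, -72, 0, 72 and 144 mm (x = 0), each 69 mm (y) by 126 mm (x), parted by four 3 mm wire dividers that stand 35 mm above this floor.
- lid_hinge (a point): Middle of the lid's hinge axis along the far upper edge of the tank (along the bath's y), 85 mm behind the basket's middle, 112 mm above the basket floor. Fixed.
- lid_front (a point): Middle of the free edge of the lid's front tab, half-way through its 14 mm thickness, 190 mm from the hinge axis. Lid: clear panel in a grey frame, 165 by 400 mm, 14 mm thick, 0.45 kg; a tab 90 mm wide projects 25 mm from the middle of its front. Shut, it lies on the rim. A black latch case (46 mm wide, 18 mm thick) hangs 24 mm below the tab (on the robot's side while open).
- lid (a joint): Lid angle, rad: 0 shut, about 1.7 (leaning a little back) at the start; grows as it opens. A stiff friction hinge holds it wherever it is left; 3 to 6 N square to the lid at the tab moves it.
- latch (a joint): Brass bevelled latch bolt in the latch case, m: 0 sprung fully out, up to 0.0078 pushed in. In the last 15 mm of closing its bevel rides over the steel strike on the tank's front wall, then the bolt springs out below it: 10 to 15 N down on the tab. Once in, it keeps the lid shut.
- timer_grip (a point): Centre of the outer ring (timer) of the dual control, on the panel's right half: grey ribbed ring, 62 mm diameter, 20 mm high; this point is on its axis at half its height, 20 mm above the panel. z is the knob axis, square to the panel; the panel slopes up away from the robot at 12 degrees, so z leans 12 degrees from vertical towards the robot. x and y turn with the ring.
- timer (a joint): Angle of the outer ring, rad, growing clockwise as one looks down on the panel; stops at 0 and 4.71. It starts between 0.3 and 1.2; the white line is at the middle of the green mark at 2.88. Light friction (0.06 N m); it stays where it is left.
- timer_line (a point): Outer end of the white line on the ring's top, 31 mm from the axis.
- green_mark (a point): Middle of the green mark on the black plate around the ring, 41 mm from the axis; the mark spans about 9 degrees either side.
- heat (a joint): Angle of the inner knob (heat), rad, growing clockwise: black, 32 mm diameter, 18 mm high, with an orange line, on the same axis on top of the ring (31 to 49 mm above the panel). It turns very easily and is to stay as it is.
- heat_line (a point): Outer end of the orange line on the inner knob's top, 16 mm from the axis.
- cut1_mid (a point): Cut tumbler, cobalt-blue glass with a white diamond lattice, open at the top, 92 mm high, 49 mm in diameter at the foot, 55 mm at the rim, wall 3.5 mm, 0.16 to 0.26 kg; standing on the mat (4 mm thick). This point is on its axis, half-way up (46 mm above its foot); z is its axis, upwards. May be absent (None).
- cut2_mid (a point): Cut tumbler, cobalt-blue glass with a white diamond lattice, open at the top, 92 mm high, 49 mm in diameter at the foot, 55 mm at the rim, wall 3.5 mm, 0.16 to 0.26 kg; standing on the mat (4 mm thick). This point is on its axis, half-way up (46 mm above its foot); z is its axis, upwards. May be absent (None).
- cut3_mid (a point): Cut tumbler, cobalt-blue glass with a white diamond lattice, open at the top, 92 mm high, 49 mm in diameter at the foot, 55 mm at the rim, wall 3.5 mm, 0.16 to 0.26 kg; standing on the mat (4 mm thick). This point is on its axis, half-way up (46 mm above its foot); z is its axis, upwards. May be absent (None).
- cut4_mid (a point): Cut tumbler, cobalt-blue glass with a white diamond lattice, open at the top, 92 mm high, 49 mm in diameter at the foot, 55 mm at the rim, wall 3.5 mm, 0.16 to 0.26 kg; standing on the mat (4 mm thick). This point is on its axis, half-way up (46 mm above its foot); z is its axis, upwards. May be absent (None).
- cut5_mid (a point): Cut tumbler, cobalt-blue glass with a white diamond lattice, open at the top, 92 mm high, 49 mm in diameter at the foot, 55 mm at the rim, wall 3.5 mm, 0.16 to 0.26 kg; standing on the mat (4 mm thick). This point is on its axis, half-way up (46 mm above its foot); z is its axis, upwards. May be absent (None).
- blank1_mid (a point): Uncut blank: a plain amber tumbler of the same size standing among the others; not to be washed. Point on its axis, half-way up.
- blank2_mid (a point): Uncut blank: a plain amber tumbler of the same size standing among the others; not to be washed. Point on its axis, half-way up.
- felt_wheel: Felt polishing wheel lying flat, 130 mm across, 34 mm high; bystander. Origin under its centre.
- compound_jar: White jar of polishing compound, 68 mm across, 85 mm high; bystander. Origin under its centre.
- brush: Hand brush 180 mm long, lying left of the bath; bystander.
- dressing_stick: Brick-red wheel dressing stick, 80 by 22 by 22 mm, on the front right of the mat; bystander. Origin under its centre.
- mug: White mug, 76 mm across, 90 mm high; bystander. Origin under its centre.
Not all that is in view belongs to the job. Leave any black or yellow look-alike of the part that bears cut1_mid alone.

How it is judged:
By the outcome, as a careful person would: the job done as asked, in the order asked, and still so for the second after the job is handed in, with the robot touching nothing.
Of cut1, cut2, cut3, cut4, cut5 only 3 to 5 are there at a start; the rules pass over those that are not, and their reading is None.
At some moment in a run one of cut1, cut2, cut3, cut4, cut5 may be knocked a few centimetres aside while the robot is not near it.
It also fails if it takes over 210 s, if anything falls off the work surface, if the arm or the gripper's body presses on something with over 40 N, if the wrist force passes 120 N, or if a joint passes its speed limit or range.

ROBOT

A 6-joint arm with a two-finger parallel gripper is mounted at the origin on the work surface. World frame = base frame: x ahead of the robot, y to its left, z up, the work surface at z = 0. Lengths are in m, angles in rad, forces in N, time in s.
With the tool pointing down it reaches from about 0.35 to 0.85 m from the base axis. Payload 8.1 kg.
Tool frame: the origin (TCP) lies on the centre line of the jaws, within the pads' length; the fingertips stand 14 mm ahead of it and the grasp point (between the pads) lies 5 mm behind it; z points along the fingers, y is the direction in which the jaws open and shut (so a half turn about z gives the same grasp; the last joint's range is limited). The gripper opens to 93 mm and grips with 3 to 60 N. Pads are 15 mm wide; open, the fingers measure 128 mm over their backs; the gripper's body (75 mm by 188 mm) begins 65 mm behind the grasp point.
Start: joints at [-1.399, 0.13, 1.488, -0, 1.523, -0.085], TCP at [0.152, -0.58, 0.233] pointing down, gripper open.
Joint ranges: [-2.96, 2.96], [-0.89, 2.26], [0.02, 2.5], [-1.34, 4.48], [0, 2.73], [-2.66, 2.66]. Speed limits (rad/s): [2.39, 2.39, 2.79, 3.14, 3.14, 3.14].

INTERFACE

Orientations are given as a rotation vector (axis times angle).
In Python, from plant import robot gives the robot as it stands.
- The arm moves only by the tool jog_arm, never from a script. Its argument "steps" is a list of rows, each a list of 7 numbers: the closure, from 0 (fully open) to 1 (shut), then the shift along the tool's x, y, z in m, then the turn, a rotation vector about the tool's x, y, z in rad. In form: [[jaw, tx, ty, tz, rx, ry, rz], ...]. A call has 1 to 5 rows; each row is the pose to reach, as a shift and turn from the pose measured when the call began, along the tool's axes at that moment; what a row does not reach only later rows make up. A row lasts 1/8 s, in which the tool goes at most 62.5 mm and 10.7 degrees, less where a joint would pass 70% of its speed; a pose out of reach is approached as far as the arm can. A call with a gripper value outside its range is refused whole. The fingers move at their own pace and stop on an object; "force" is the grip in N (left out, the last holds). Time passes only in rows, so rows that repeat a pose let the fingers close. It gives the time, the measured TCP pose, the force and the opening at its end, in the units of the state.
- robot.read_state(): the state, without advancing time (a new reading comes with each control period).
- robot.read_camera(name): name is "scene" or "top" or "wrist"; returns a dict with "image" (480x640x3 uint8, red, green, blue), "mtx" (3x3 intrinsics, pixels), "D" ([k1, k2, p1, p2, k3] as OpenCV has them; the pictures are not rectified), "extrinsics" (4x4, takes a point from camera to world coordinates); the wrist camera has in their place "tool_from_camera" (4x4, takes a point from camera to tool coordinates, whose origin is the TCP and whose axes are the flange's). Camera axes: x right, y down, z forward; pixel columns grow to the right and rows downward; lengths in m; the calibration is good to about 2 mm. A picture is of the moment at which its call begins: read the wrist's pose just before it. There is no depth.
- robot.close_job(): hands the job in, once; it reports no verdict.
The state is a dict: "t": time; "q": joint angles; "dq": joint speeds; "joint_torque": joint torques, N m; "tool_pos": TCP position; "orientation": TCP orientation; "force": force on the tool from outside, world axes, zero at the start; "wrist_torque": the same for the moment, N m; "opening": finger opening in m.
Only numpy, scipy, OpenCV 4.12 (cv2) and the standard library are available. Lean on these libraries where they do the work, as an engineer would, in place of code of your own. Each camera call takes 0.05 s, during which the arm holds its last target.

## Working session

There is one attempt and no reset: what is moved stays moved. The work goes in short steps, Python scripts to look and compute and a tool call to move; the robot and the scene stay as the last step left them, time stands still between calls to the robot, and variables do not carry over. Pictures are saved under pics/ and viewed, and the job is handed in when it is done.

Besides the shell and the picture viewer there is one more tool, called after "Call:" as a command line: name --pt "numbers of a row" for each row, then --argument value for the rest. jog_arm: Moves the arm, as the interface text tells. Its arguments: {"type":"object","properties":{"steps":{"type":"array"},"force":{"type":"number"}},"required":["steps"]}

```bash
ls; mkdir -p pics; cat > h.py <<'E'
import numpy as np, cv2
from plant import robot
from scipy.spatial.transform import Rotation as R
def cam(n):
    s=robot.read_state(); c=robot.read_camera(n)
    if 'extrinsics' in c: T=np.array(c['extrinsics'])
    else:
        W=np.eye(4);W[:3,:3]=R.from_rotvec(s['orientation']).as_matrix();W[:3,3]=s['tool_pos'];T=W@np.array(c['tool_from_camera'])
    c['T']=T;c['K']=np.array(c['mtx'],float);c['Dd']=np.array(c['D'],float);return c
def save(c,f): cv2.imwrite('pics/'+f,c['image'][:,:,::-1])
def ray(c,uv):
    p=cv2.undistortPoints(np.array(uv,float).reshape(-1,1,2),c['K'],c['Dd']).reshape(-1,2)
    d=np.c_[p,np.ones(len(p))]@c['T'][:3,:3].T
    return c['T'][:3,3],d
def onz(c,uv,z):
    o,d=ray(c,uv); return o+d*((z-o[2])/d[:,2])[:,None]
def proj(c,P):
    Ti=np.linalg.inv(c['T']);rv=cv2.Rodrigues(Ti[:3,:3])[0]
    return cv2.projectPoints(np.array(P,float).reshape(-1,1,3),rv,Ti[:3,3],c['K'],c['Dd'])[0].reshape(-1,2)
E
python3 - <<'E'
from h import *
for n in('scene','top','wrist'):
    c=cam(n);save(c,n+'0.png');print(n,c['T'].round(3).tolist(),c['K'].tolist())
print(robot.read_state())
E
```

```text
pics
scene [[0.167, 0.531, -0.831, 1.479], [0.986, -0.074, 0.15, -0.202], [0.018, -0.844, -0.536, 0.783], [0.0, 0.0, 0.0, 1.0]] [[450.73979044146677, 0.0, 319.11654963046766], [0.0, 450.73979044146677, 238.41503850747435], [0.0, 0.0, 1.0]]
top [[0.012, -0.976, 0.219, 0.258], [-1.0, -0.013, -0.002, -0.035], [0.004, -0.219, -0.976, 1.168], [0.0, 0.0, 0.0, 1.0]] [[453.9275708612203, 0.0, 319.9142319018381], [0.0, 453.9275708612203, 239.77730888236044], [0.0, 0.0, 1.0]]
wrist [[0.254, -0.931, -0.261, 0.224], [-0.967, -0.245, -0.066, -0.561], [-0.002, 0.269, -0.963, 0.383], [0.0, 0.0, 0.0, 1.0]] [[420.67367836166363, 0.0, 323.367603655562], [0.0, 420.67367836166363, 243.72174414619235], [0.0, 0.0, 1.0]]
{'t': 0.15, 'q': array([-1.39937345e+00,  1.31005391e-01,  1.48904043e+00, -3.59934355e-05,
        1.52300202e+00, -8.53973455e-02]), 'dq': array([ 0.00163872, -0.00115997, -0.00364306, -0.00106157,  0.00039437,
        0.00143133]), 'joint_torque': array([ 1.72837517e-04, -5.60474110e+01, -4.92334664e+01,  7.65689160e-02,
        3.05914565e-02, -8.36817071e-05]), 'tool_pos': array([ 0.15234107, -0.57989593,  0.23181162]), 'orientation': array([-3.11428642e+00, -4.02121258e-01,  1.54636682e-04]), 'force': array([-0.35794748,  0.13205433,  0.31786049]), 'wrist_torque': array([-0.02779807,  0.03293862, -0.00231579]), 'opening': 0.09329073341019586}
```

View pics/top0.png

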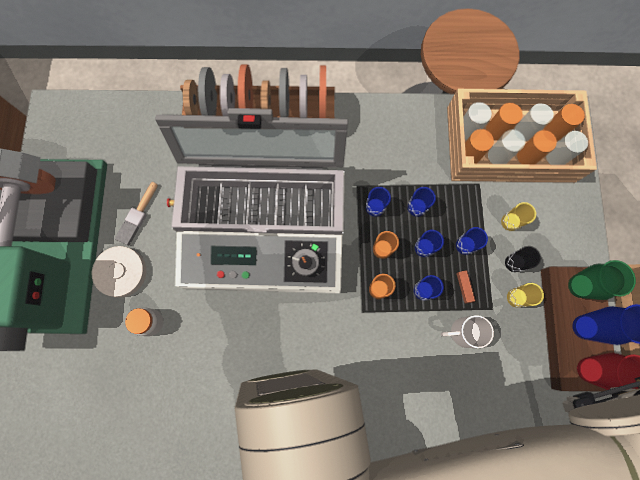

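View pics/scene0.png

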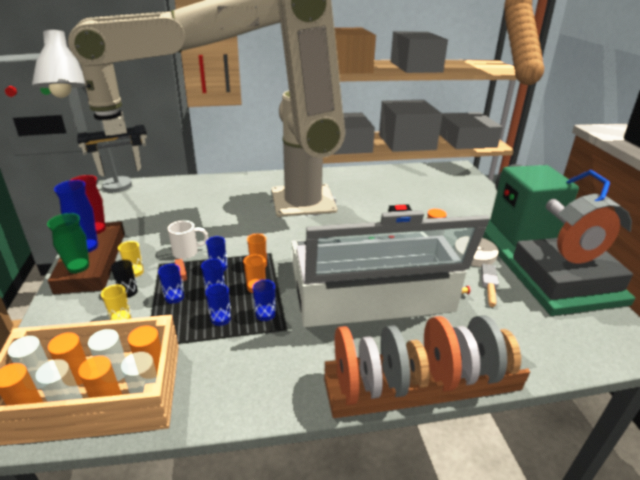

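View pics/wrist0.png

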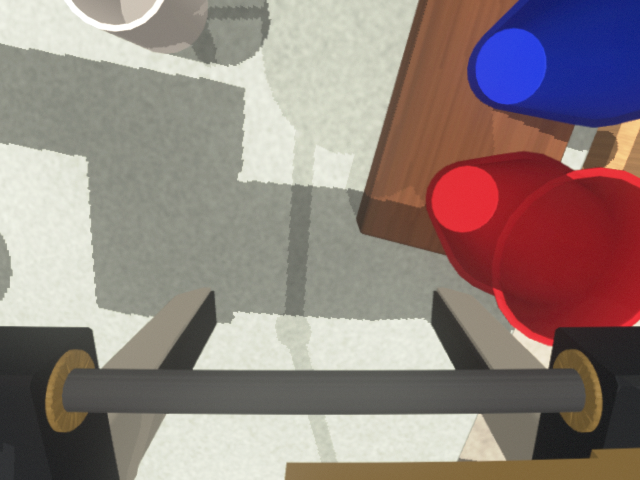

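Top view: five blue tumblers at about (378,200), (422,200), (430,242), (472,240), (430,288); ambers at (386,244), (383,286). The bath is at (260,225), the lid is open, and the ring is at (306,262). Next I measure the details.

```bash
python3 - <<'E'
from h import *
c=cam('top');im=c['image'][:,:,::-1]
cv2.imwrite('pics/z1.png',cv2.resize(im[100:310,150:360],None,fx=2.8,fy=2.8,interpolation=cv2.INTER_CUBIC))
cv2.imwrite('pics/z2.png',cv2.resize(im[175:325,345:500],None,fx=4,fy=4,interpolation=cv2.INTER_CUBIC))
c=cam('scene');im=c['image'][:,:,::-1]
cv2.imwrite('pics/z3.png',cv2.resize(im[190:340,130:500],None,fx=2.1,fy=2.1,interpolation=cv2.INTER_CUBIC))
w=robot.read_camera('wrist');print(np.round(w['tool_from_camera'],3))
E
```

```text
[[-0.    -0.963 -0.269  0.074]
 [ 1.    -0.    -0.001 -0.001]
 [ 0.001 -0.269  0.963 -0.151]
 [ 0.     0.     0.     1.   ]]
```

View pics/z1.png

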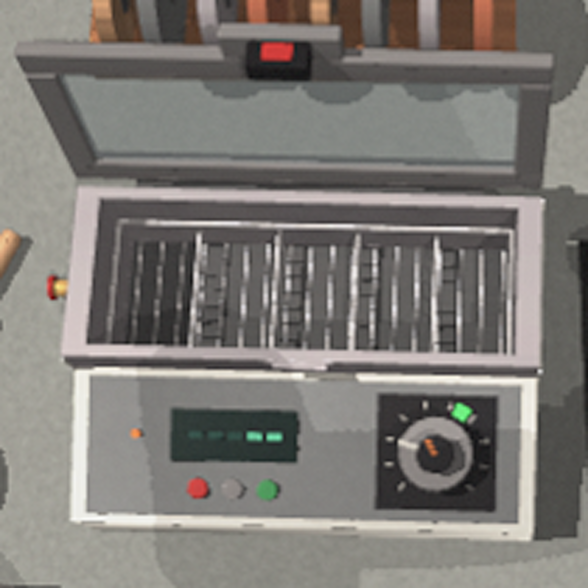

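View pics/z2.png

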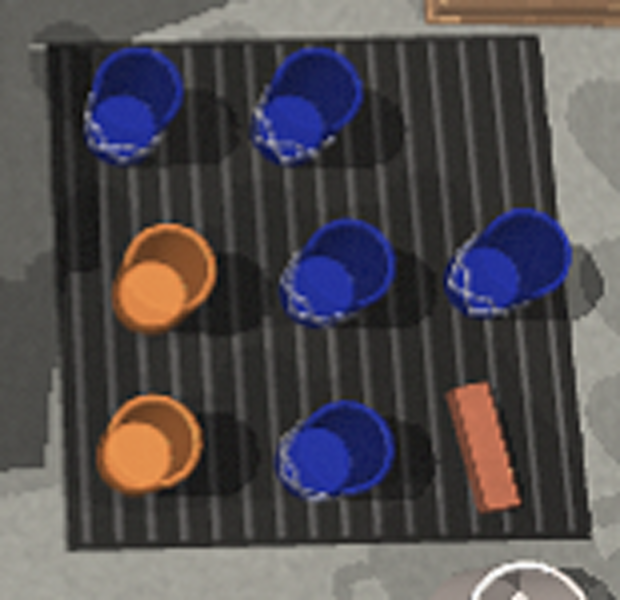

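View pics/z3.png

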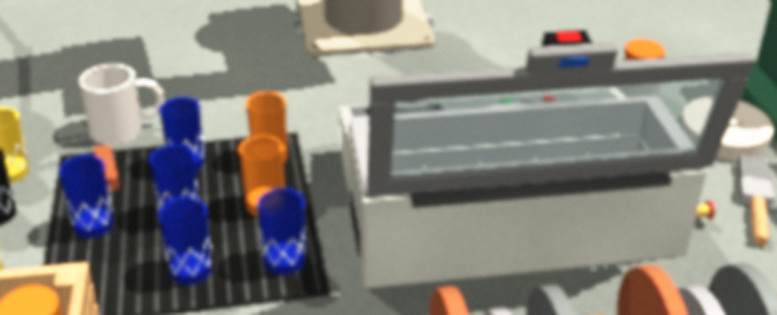

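```bash
cat > gl.py <<'E'
from h import *
from scipy.optimize import least_squares
def glasses(c,lo,hi,z=0.096,r=0.0275,amin=150):
    hsv=cv2.cvtColor(c['image'],cv2.COLOR_RGB2HSV)
    m=cv2.inRange(hsv,lo,hi); m=cv2.morphologyEx(m,cv2.MORPH_CLOSE,np.ones((3,3)))
    out=[]
    for k in cv2.findContours(m,cv2.RETR_EXTERNAL,cv2.CHAIN_APPROX_NONE)[0]:
        if cv2.contourArea(k)<amin: continue
        h=cv2.convexHull(k).reshape(-1,2)
        P=onz(c,k.reshape(-1,2),z)[:,:2]; n=c['T'][:2,3]
        d=P.mean(0)-n; d/=np.linalg.norm(d)
        s=P@d; t=P@np.array([-d[1],d[0]])
        sel=P[s>s.max()-r*0.9]
        c0=P[s.argmax()]-d*r
        f=least_squares(lambda x:np.hypot(*(sel-x).T)-r-0.0008*0,c0,loss='soft_l1',f_scale=.002)
        out.append((f.x,np.sqrt(np.mean(f.fun**2)),k.reshape(-1,2).mean(0),cv2.contourArea(k)))
    return out
BLUE=((110,150,40),(130,255,255));AMB=((8,140,120),(20,255,255))
E
python3 - <<'E'
from gl import *
c=cam('top')
for nm,b in(('blue',BLUE),('amber',AMB)):
    for x in glasses(c,*b): 
        if x[0][1]<-.15 and x[0][1]>-.65 and x[0][0]<.7: print(nm,x[0].round(4),x[1].round(4),x[2].round(0),x[3])
def q(l): return [(150+u/2.8,100+v/2.8) for u,v in l]
P=onz(c,q([(100,198),(518,203),(520,352),(88,345)]),.14)
print('inner',P.round(4).tolist())
P=onz(c,q([(80,187),(545,198),(541,370),(63,360)]),.14)
print('outer',P.round(4).tolist())
P=onz(c,q([(197,237),(276,234),(358,236),(436,240)]),.07)
P2=onz(c,q([(192,352),(269,352),(353,352),(436,352)]),.07)
print('div',P.round(4).tolist(),P2.round(4).tolist())
# felt etc
E
```

```text
blue [ 0.3887 -0.301 ] 0.001 [427. 289.] 447.5
blue [ 0.5    -0.3072] 0.0007 [429. 243.] 477.0
blue [ 0.5085 -0.4144] 0.0008 [472. 241.] 528.5
blue [ 0.6096 -0.2919] 0.0007 [421. 201.] 473.0
blue [ 0.6081 -0.1811] 0.0007 [377. 201.] 446.5
amber [ 0.3907 -0.1866] 0.0007 [382. 286.] 442.0
amber [ 0.3845 -0.3723] 0.0093 [466. 287.] 233.0
amber [ 0.4957 -0.1982] 0.0006 [385. 244.] 457.5
inner [[0.655, 0.2885, 0.14], [0.6551, -0.0704, 0.14], [0.5232, -0.0726, 0.14], [0.5246, 0.2884, 0.14]]
outer [[0.6648, 0.3065, 0.14], [0.66, -0.0935, 0.14], [0.508, -0.0902, 0.14], [0.5114, 0.3083, 0.14]]
div [[0.6454, 0.2192, 0.07], [0.6492, 0.1474, 0.07], [0.6483, 0.0727, 0.07], [0.6454, 0.0016, 0.07]] [[0.5374, 0.2171, 0.07], [0.5383, 0.1485, 0.07], [0.5393, 0.0736, 0.07], [0.5403, -0.0003, 0.07]]
```

```bash
python3 - <<'E'
from gl import *
c=cam('top');s=cam('scene')
def q(l): return [(150+u/2.8,100+v/2.8) for u,v in l]
def q3(l): return [(130+u/2.1,190+v/2.1) for u,v in l]
# near-face of lid front edge: centre bottom-edge in top; compare predictions
for phi in (1.6,1.65,1.7,1.75,1.8):
    def pt(r,y,off): return [.674-r*np.cos(phi)-off*np.sin(phi), .110+y, .147+r*np.sin(phi)-off*np.cos(phi)]
    P=[pt(.165,.2,-.007),pt(.165,-.2,-.007),pt(.165,.2,.007),pt(.165,-.2,.007),pt(.19,.045,-.007),pt(.19,-.045,-.007)]
    a=proj(c,P);b=proj(s,P)
    print(phi,((a-[150,100])*2.8).round(0).tolist(),((b-[130,190])*2.1).round(0).tolist())
m=[(0.589,0.11,.14)]
# ring
n=np.array([-np.sin(np.radians(12)),0,np.cos(np.radians(12))])
print(n)
E
```

```text
1.6 [[8.0, 72.0], [554.0, 78.0], [6.0, 89.0], [554.0, 96.0], [212.0, 57.0], [338.0, 59.0]] [[742.0, 43.0], [366.0, 69.0], [736.0, 36.0], [364.0, 62.0], [607.0, 31.0], [521.0, 37.0]]
1.65 [[9.0, 62.0], [554.0, 69.0], [7.0, 79.0], [554.0, 85.0], [213.0, 46.0], [339.0, 47.0]] [[746.0, 48.0], [367.0, 74.0], [740.0, 40.0], [365.0, 66.0], [610.0, 37.0], [524.0, 42.0]]
1.7 [[11.0, 53.0], [553.0, 59.0], [8.0, 69.0], [554.0, 75.0], [214.0, 35.0], [340.0, 36.0]] [[749.0, 52.0], [368.0, 79.0], [743.0, 44.0], [366.0, 71.0], [613.0, 42.0], [526.0, 48.0]]
1.75 [[13.0, 44.0], [553.0, 50.0], [10.0, 59.0], [554.0, 66.0], [216.0, 24.0], [340.0, 25.0]] [[753.0, 58.0], [370.0, 85.0], [747.0, 49.0], [368.0, 76.0], [617.0, 48.0], [529.0, 54.0]]
1.8 [[15.0, 35.0], [553.0, 42.0], [11.0, 50.0], [553.0, 56.0], [217.0, 14.0], [341.0, 15.0]] [[756.0, 63.0], [371.0, 91.0], [750.0, 54.0], [369.0, 81.0], [620.0, 55.0], [531.0, 61.0]]
[-0.20791169  0.          0.9781476 ]
```

```bash
cat > go.py <<'E'
import sys
from h import *
def go(x,y,z,yaw=np.pi/2-.008,Rt=None):
    s=robot.read_state();W=R.from_rotvec(s['orientation'])
    if Rt is None: Rt=R.from_matrix(np.c_[[np.cos(yaw),np.sin(yaw),0],[np.sin(yaw),-np.cos(yaw),0],[0,0,-1]])
    d=W.inv().apply(np.array([x,y,z])-s['tool_pos']); r=(W.inv()*Rt).as_rotvec()
    print('t',round(s['t'],2),'pos',s['tool_pos'].round(4),'F',s['force'].round(1),'open',round(s['opening'],4),'-> shift',d.round(4),'turn',r.round(4))
if __name__=='__main__': go(*map(float,sys.argv[1:]))
E
python3 go.py .152 -.58 .33; python3 go.py .608 -.181 .33
```

```text
t 0.45 pos [ 0.1524 -0.5803  0.2325] F [-0.7 -0.9  1. ] open 0.093 -> shift [-0.0003 -0.0004 -0.0975] turn [-1.000e-04 -1.000e-04 -1.306e+00]
t 0.45 pos [ 0.1524 -0.5803  0.2325] F [-0.7 -0.9  1. ] open 0.093 -> shift [ 0.5421 -0.2705 -0.0974] turn [-1.000e-04 -1.000e-04 -1.306e+00]
```

Call:
jog_arm --pt "0.2 0 0 -0.06 0 0 -0.18" --pt "0.2 0 0 -0.1 0 0 -0.36" --pt "0.2 0.05 -0.02 -0.1 0 0 -0.54" --pt "0.2 0.1 -0.05 -0.1 0 0 -0.72" --pt "0.2 0.15 -0.08 -0.1 0 0 -0.9"

```text
t: 1.08
tool_pos: [0.2781, -0.4637, 0.3327]
orientation: [2.626, 1.724, 0.0]
force: [0.5, -0.9, 0.6]
opening: 0.0743
```

```bash
python3 go.py .608 -.181 .30
```

```text
t 1.07 pos [ 0.2781 -0.4637  0.3327] F [ 0.5 -0.9  0.6] open 0.0743 -> shift [0.3905 0.1904 0.0327] turn [ 3.000e-04  1.000e-04 -4.008e-01]
```

Call:
jog_arm --pt "0.2 0.06 0.03 0 0 0 -0.15" --pt "0.2 0.12 0.06 0 0 0 -0.3" --pt "0.2 0.18 0.09 0 0 0 -0.4" --pt "0.2 0.23 0.115 0.01 0 0 -0.4" --pt "0.2 0.28 0.14 0.02 0 0 -0.4"

```text
t: 1.7
tool_pos: [0.5167, -0.2632, 0.3137]
orientation: [2.23, 2.211, 0.0]
force: [-0.2, 0.1, -0.2]
opening: 0.0745
```

```bash
python3 go.py .608 -.181 .30; python3 - <<'E'
from h import *
c=cam('wrist');save(c,'w1.png');print(proj(c,[(.608,-.181,.096),(.6096,-.2919,.096)]))
E
```

```text
t 1.7 pos [ 0.5167 -0.2632  0.3137] F [-0.2  0.1 -0.2] open 0.0745 -> shift [0.083  0.0906 0.0138] turn [ 0.0015  0.001  -0.0006]
[[430.98495182 117.3760638 ]
 [425.81656857 243.72108456]]
```

View pics/w1.png

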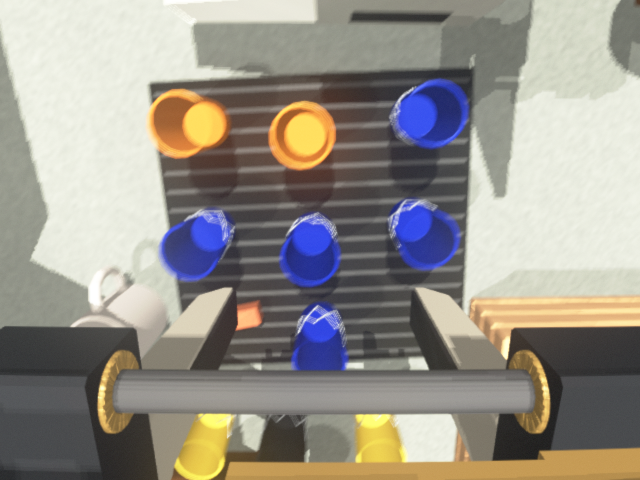

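```bash
python3 - <<'E'
from gl import *
for n in('wrist','top'):
    c=cam(n)
    for nm,b in(('blue',BLUE),('amber',AMB)):
        for x in glasses(c,*b): 
            if -.65<x[0][1]<-.12 and .3<x[0][0]<.7: print(n,nm,x[0].round(4),x[1].round(4),x[3])
E
```

```text
wrist blue [ 0.5092 -0.3876] 0.0039 2107.5
wrist blue [ 0.5014 -0.3052] 0.0005 2879.5
wrist blue [ 0.3926 -0.298 ] 0.0056 2082.5
wrist blue [ 0.6091 -0.2897] 0.0005 3065.0
wrist blue [ 0.6078 -0.1799] 0.0004 3435.0
wrist amber [ 0.4966 -0.1973] 0.0005 3165.5
wrist amber [ 0.3953 -0.1866] 0.0012 3882.0
top blue [ 0.5172 -0.3954] 0.0068 199.0
top blue [ 0.6128 -0.2753] 0.0055 225.5
top blue [ 0.6081 -0.1812] 0.0006 455.5
```

Call:
jog_arm --pt "0.2 0.04 0.045 0.01 0 0 0" --pt "0.2 0.083 0.0905 0.04 0 0 0" --pt "0.2 0.083 0.0905 0.07 0 0 0" --pt "0.2 0.083 0.0905 0.1 0 0 0" --pt "0.2 0.083 0.0905 0.13 0 0 0"

```text
t: 2.48
tool_pos: [0.607, -0.1801, 0.1814]
orientation: [-2.226, -2.216, 0.0]
force: [-0.7, 0.3, 0.3]
opening: 0.0743
```

```bash
python3 go.py .608 -.1805 .081; python3 - <<'E'
from h import *
c=cam('wrist');save(c,'w2.png')
E
```

```text
t 2.48 pos [ 0.607  -0.1801  0.1814] F [-0.7  0.3  0.3] open 0.0743 -> shift [-0.0004  0.0011  0.1004] turn [-0.001  -0.0007  0.0034]
```

View pics/w2.png

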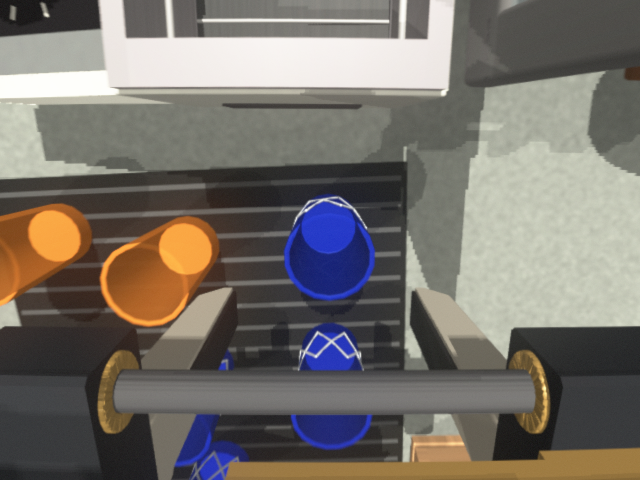

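The rim is centred between the fingers at (330,260). I descend and grip.

Call:
jog_arm --pt "0.2 0 0.001 0.04 0 0 0" --pt "0.2 0 0.001 0.075 0 0 0" --pt "0.2 0 0.001 0.1 0 0 0" --pt "0.2 0 0.001 0.1 0 0 0" --pt "0.5 0 0.001 0.1 0 0 0" --force 20

```text
t: 3.15
tool_pos: [0.6058, -0.1802, 0.0783]
orientation: [-2.224, -2.212, 0.003]
force: [0.3, 0.0, -0.7]
opening: 0.0684
```

Call:
jog_arm --pt "0.8 0 0 0 0 0 0" --pt "0.8 0 0 0 0 0 0" --pt "0.8 0 0 0 0 0 0" --pt "0.8 0 0 -0.015 0 0 0" --pt "0.8 0 0 -0.03 0 0 0" --force 20

```text
t: 3.78
tool_pos: [0.6057, -0.1801, 0.1091]
orientation: [-2.224, -2.211, 0.004]
force: [-0.1, -0.4, -2.6]
opening: 0.0537
```

```bash
python3 go.py .608 -.1805 .27
```

```text
t 3.77 pos [ 0.6057 -0.1801  0.1091] F [-0.1 -0.4 -2.6] open 0.0537 -> shift [-0.      0.0014 -0.1609] turn [-0.0057 -0.0023  0.0024]
```

Call:
jog_arm --pt "0.8 0 0 -0.06 0 0 0" --pt "0.8 0 0 -0.12 0 0 0" --pt "0.8 0.05 -0.02 -0.14 0 0 0" --pt "0.8 0.11 -0.04 -0.145 0 0 0" --pt "0.8 0.17 -0.065 -0.145 0 0 0"

```text
t: 4.4
tool_pos: [0.5435, -0.0118, 0.2569]
orientation: [-2.226, -2.212, 0.001]
force: [0.5, 0.1, -1.1]
opening: 0.0542
```

```bash
python3 go.py .54 .253 .25
```

```text
t 4.4 pos [ 0.5435 -0.0118  0.2569] F [ 0.5  0.1 -1.1] open 0.0542 -> shift [ 0.2647 -0.0051  0.0075] turn [-0.0029 -0.0023  0.0018]
```

Call:
jog_arm --pt "0.8 0.06 -0.004 0 0 0 0" --pt "0.8 0.12 -0.005 0 0 0 0" --pt "0.8 0.18 -0.005 0 0 0 0" --pt "0.8 0.23 -0.005 0 0 0 0" --pt "0.8 0.264 -0.005 0.005 0 0 0"

```text
t: 5.03
tool_pos: [0.5398, 0.2548, 0.254]
orientation: [-2.224, -2.214, -0.002]
force: [0.6, -1.1, -0.9]
opening: 0.0539
```

```bash
python3 go.py .54 .253 .25;python3 - <<'E'
from h import *
c=cam('wrist');save(c,'w3.png');c=cam('scene');cv2.imwrite('pics/s3.png',cv2.resize(c['image'][80:340,250:520,::-1],None,fx=2.2,fy=2.2))
E
```

```text
t 5.03 pos [0.5398 0.2548 0.254 ] F [ 0.6 -1.1 -0.9] open 0.0539 -> shift [-0.0018  0.0002  0.004 ] turn [-0.0014 -0.0032  0.0036]
```

View pics/w3.png

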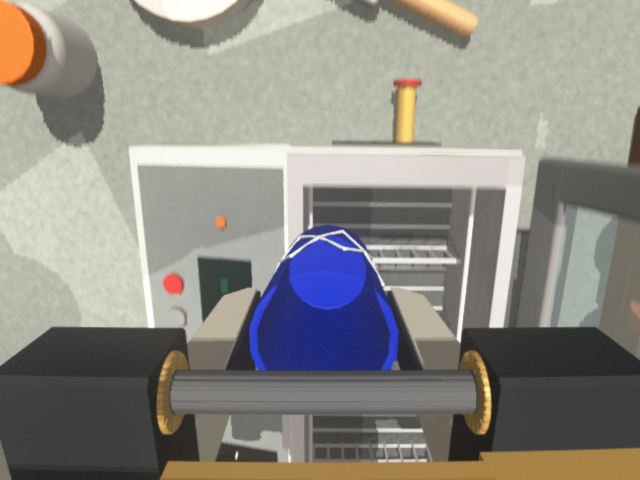

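View pics/s3.png

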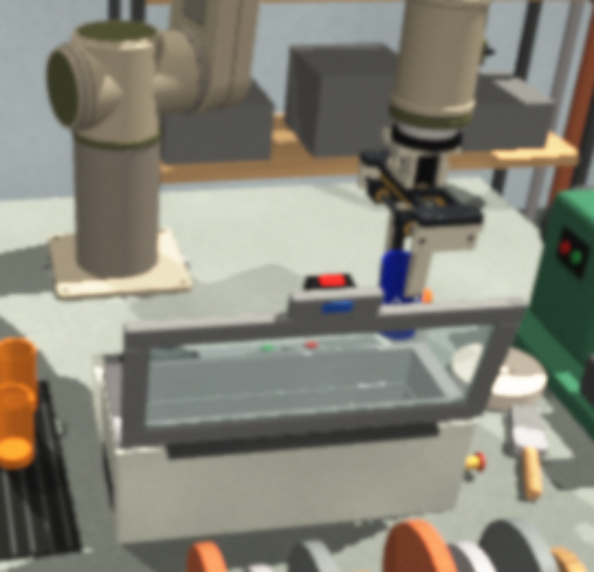

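```bash
python3 - <<'E'
from h import *
c=cam('wrist')
im=c['image'][:,:,::-1]
cv2.imwrite('pics/w3z.png',cv2.resize(im[130:350,270:640],None,fx=2.1,fy=2.1,interpolation=cv2.INTER_CUBIC))
print(onz(c,[(307,186),(505,186),(287,150),(522,150)],.14).round(4))
print(onz(c,[(340,264),(455,262)],.07).round(4))
E
```

```text
[[0.5278 0.2952 0.14  ]
 [0.6528 0.2953 0.14  ]
 [0.5158 0.3174 0.14  ]
 [0.6611 0.3176 0.14  ]]
[[0.5515 0.2208 0.07  ]
 [0.6477 0.2223 0.07  ]]
```

View pics/w3z.png

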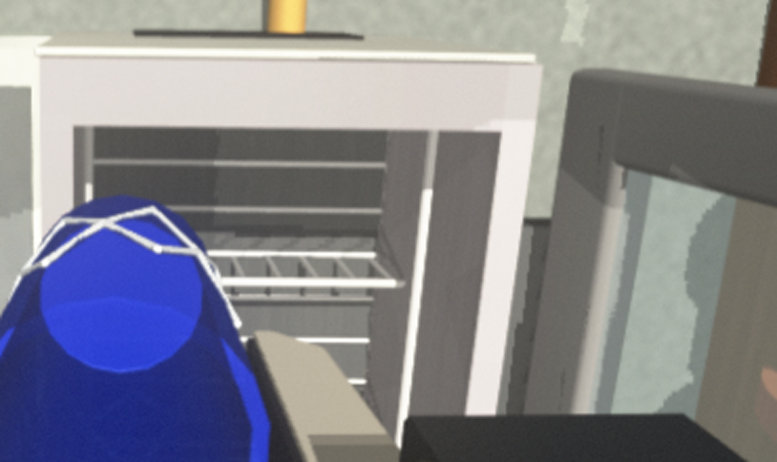

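Call:
jog_arm --pt "0.8 0.001 0.02 0.02 0 0 0.004" --pt "0.8 0.001 0.037 0.05 0 0 0.004" --pt "0.8 0.001 0.037 0.08 0 0 0.004" --pt "0.8 0.001 0.037 0.105 0 0 0.004" --pt "0.8 0.001 0.037 0.122 0 0 0.004"

```text
t: 5.8
tool_pos: [0.5759, 0.2534, 0.1299]
orientation: [-2.228, -2.209, 0.003]
force: [0.5, 0.9, -1.6]
opening: 0.0538
```

```bash
python3 go.py .577 .2555 .1095;python3 - <<'E'
from h import *
c=cam('wrist');save(c,'w4.png');c=cam('scene');cv2.imwrite('pics/s4.png',cv2.resize(c['image'][80:340,250:520,::-1],None,fx=2.2,fy=2.2))
E
```

```text
t 5.8 pos [0.5759 0.2534 0.1299] F [ 0.5  0.9 -1.6] open 0.0538 -> shift [0.0021 0.0012 0.0204] turn [-0.0043 -0.0014 -0.0005]
```

View pics/w4.png

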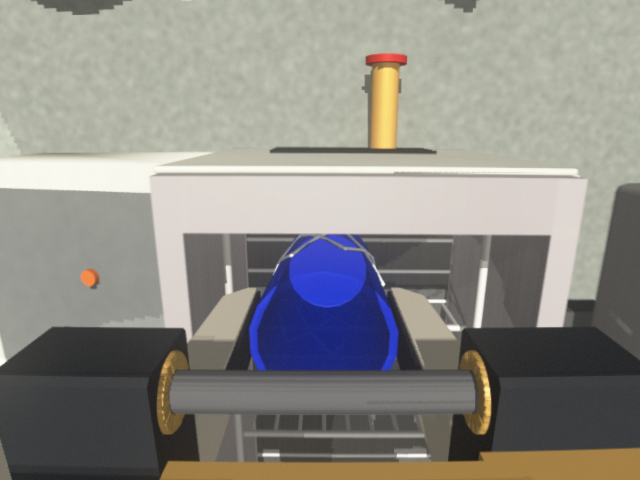

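View pics/s4.png

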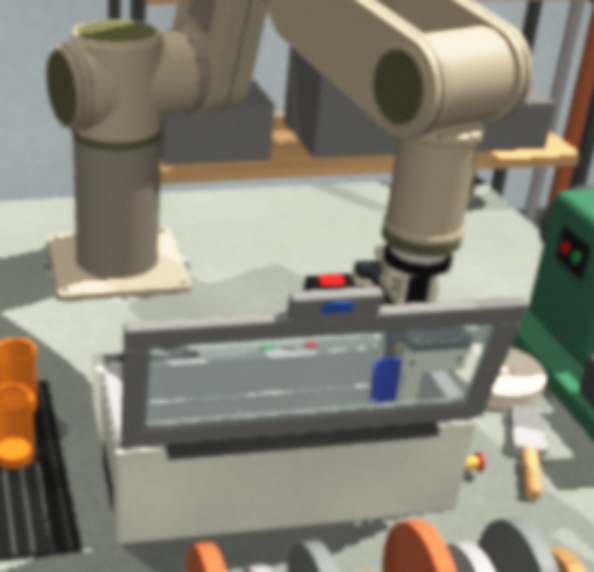

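Call:
jog_arm --pt "0.8 0.002 0.001 0.006 -0.002 0 0" --pt "0.8 0.002 0.001 0.01 -0.003 0 0" --pt "0.8 0.002 0.001 0.014 -0.003 0 0" --pt "0.8 0.002 0.001 0.016 -0.003 0 0" --pt "0.8 0.002 0.001 0.016 -0.003 0 0"

```text
t: 6.52
tool_pos: [0.5758, 0.2555, 0.1127]
orientation: [-2.228, -2.21, 0.003]
force: [0.5, -0.2, -1.7]
opening: 0.0541
```

```bash
python3 go.py .577 .2555 .1095
```

```text
t 6.53 pos [0.5758 0.2555 0.1127] F [ 0.5 -0.2 -1.7] open 0.0541 -> shift [-0.      0.0012  0.0032] turn [-0.0038 -0.0007 -0.0001]
```

Call:
jog_arm --pt "0.8 0 0.001 0.001 0 0 0" --pt "0.8 0 0.001 0.0018 0 0 0" --pt "0.8 0 0.001 0.0026 0 0 0"

```text
t: 6.9
tool_pos: [0.5774, 0.2559, 0.1115]
orientation: [-2.229, -2.211, 0.001]
force: [-2.6, -1.3, 9.6]
opening: 0.054
```

Call:
jog_arm --pt "0.8 0 0 0.001 0 0 0" --pt "0.8 0 0 0.0015 0 0 0"

```text
t: 7.15
tool_pos: [0.5777, 0.2561, 0.1114]
orientation: [-2.228, -2.211, -0.0]
force: [-3.1, -1.3, 9.4]
opening: 0.0541
```

Call:
jog_arm --pt "0.38 0 0 0 0 0 0" --pt "0.34 0 0 0 0 0 0" --pt "0.34 0 0 0 0 0 0" --pt "0.34 0 0 -0.01 0 0 0" --pt "0.34 0 0 -0.03 0 0 0"

```text
t: 7.78
tool_pos: [0.5771, 0.2558, 0.1416]
orientation: [-2.228, -2.21, 0.002]
force: [-0.2, 0.3, -0.1]
opening: 0.0611
```

Call:
jog_arm --pt "0.34 0 0 -0.04 0 0 0" --pt "0.34 0 -0.01 -0.09 0 0 0" --pt "0.34 0 -0.03 -0.12 0 0 0" --pt "0.34 -0.05 -0.03 -0.12 0 0 0" --pt "0.34 -0.1 -0.03 -0.12 0 0 0"

```text
t: 8.4
tool_pos: [0.547, 0.1555, 0.2645]
orientation: [-2.227, -2.214, -0.003]
force: [0.1, -1.4, 0.3]
opening: 0.0614
```

```bash
python3 go.py .54 0 .25;python3 - <<'E'
from gl import *
c=cam('wrist');save(c,'w5.png');c=cam('scene');cv2.imwrite('pics/s5.png',cv2.resize(c['image'][80:340,250:520,::-1],None,fx=2.2,fy=2.2))
E
```

```text
t 8.4 pos [0.547  0.1555 0.2645] F [ 0.1 -1.4  0.3] open 0.0614 -> shift [-0.1556 -0.0061  0.0142] turn [ 0.0006 -0.002   0.002 ]
```

View pics/w5.png

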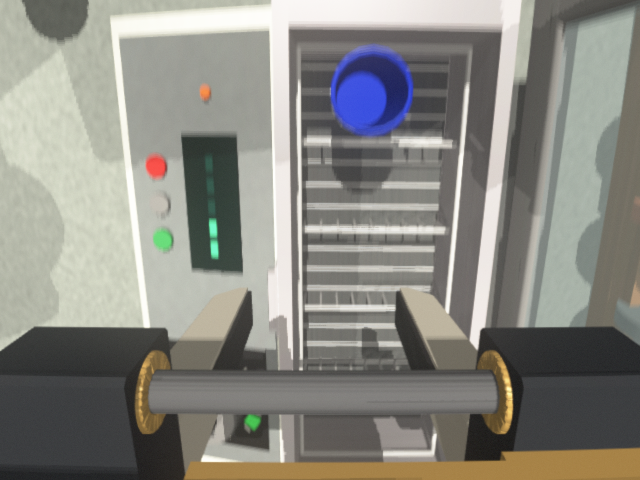

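```bash
python3 - <<'E'
from gl import *
c=cam('wrist')
print(onz(c,[(375,142),(375,229),(375,300),(375,368)],.07).round(4)[:,:2].tolist())
print(onz(c,[(372,91)],.128).round(4))
c=cam('top')
for x in glasses(c,*BLUE):
    if -.65<x[0][1]<.3 and .3<x[0][0]<.7: print(x[0].round(4),x[1].round(4),x[3])
save(c,'t5.png')
E
```

```text
[[0.5885, 0.2151], [0.5899, 0.1436], [0.5913, 0.0789], [0.5929, 0.0104]]
[[0.5791 0.2495 0.128 ]]
[ 0.3889 -0.301 ] 0.0009 489.5
[ 0.5    -0.3072] 0.0007 482.5
[ 0.5085 -0.4144] 0.0008 529.0
[0.5806 0.2632] 0.0053 156.0
[ 0.6096 -0.2919] 0.0007 479.5
```

View pics/t5.png

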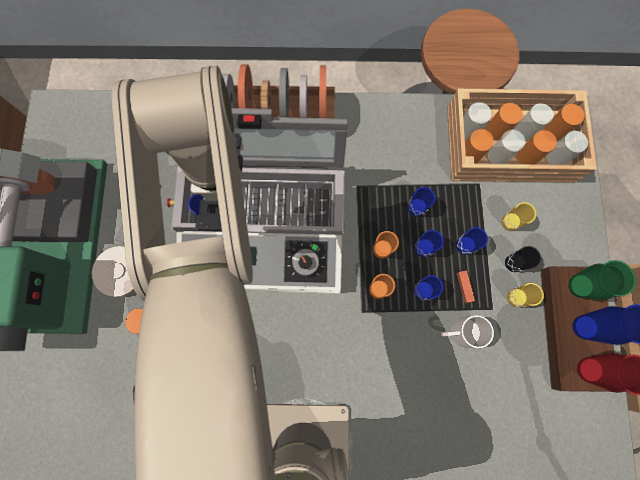

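Call:
jog_arm --pt "0.2 -0.06 0 0 0 0 0" --pt "0.2 -0.12 0 0 0 0 0" --pt "0.2 -0.18 0 0 0 0 0" --pt "0.2 -0.24 0.02 0.01 0 0 0" --pt "0.2 -0.3 0.04 0.02 0 0 0"

```text
t: 9.22
tool_pos: [0.5845, -0.1428, 0.2443]
orientation: [-2.23, -2.212, -0.004]
force: [1.0, 0.6, 0.8]
opening: 0.0743
```

```bash
python3 go.py .6096 -.2905 .18
```

```text
t 9.22 pos [ 0.5845 -0.1428  0.2443] F [1.  0.6 0.8] open 0.0743 -> shift [-0.1476  0.0263  0.0641] turn [ 0.0012 -0.002  -0.0005]
```

Call:
jog_arm --pt "0.2 -0.06 0.012 0.02 0 0 0" --pt "0.2 -0.12 0.026 0.04 0 0 0" --pt "0.2 -0.148 0.026 0.064 0 0 0" --pt "0.2 -0.148 0.026 0.064 0 0 0"

```text
t: 9.72
tool_pos: [0.6083, -0.2914, 0.177]
orientation: [-2.229, -2.206, -0.002]
force: [0.3, 0.4, -0.7]
opening: 0.0744
```

```bash
python3 go.py .6096 -.2905 .081; python3 - <<'E'
from h import *
c=cam('wrist');save(c,'w6.png')
E
```

```text
t 9.72 pos [ 0.6083 -0.2914  0.177 ] F [ 0.3  0.4 -0.7] open 0.0744 -> shift [0.0005 0.0016 0.096 ] turn [-0.003  -0.0044 -0.0025]
```

View pics/w6.png

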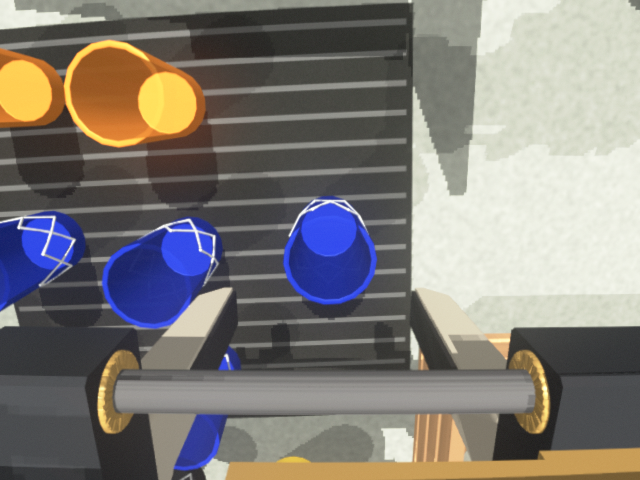

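```bash
python3 - <<'E'
from h import *
c=cam('top')
for z in(0,.1,.15):print(onz(c,[(450,178),(455,92),(482,157),(560,95)],z).round(3).tolist())
E
```

```text
[[0.698, -0.389, 0.0], [0.958, -0.417, 0.0], [0.76, -0.481, 0.0], [0.955, -0.719, 0.0]]
[[0.66, -0.359, 0.1], [0.898, -0.384, 0.1], [0.717, -0.443, 0.1], [0.895, -0.661, 0.1]]
[[0.641, -0.344, 0.15], [0.868, -0.368, 0.15], [0.696, -0.424, 0.15], [0.865, -0.631, 0.15]]
```

Call:
jog_arm --pt "0.2 0 0.0015 0.04 0 0 0" --pt "0.2 0 0.0015 0.075 0 0 0" --pt "0.2 0 0.0015 0.095 0 0 0" --pt "0.2 0 0.0015 0.095 0 0 0" --pt "0.5 0 0.0015 0.095 0 0 0" --force 20

```text
t: 10.45
tool_pos: [0.6129, -0.2895, 0.0877]
orientation: [2.229, 2.212, 0.006]
force: [0.6, -1.0, 1.2]
opening: 0.0682
```

Call:
jog_arm --pt "0.8 0 0 0 0 0 0" --pt "0.8 0 0 0 0 0 0" --pt "0.8 0 0 0 0 0 0" --pt "0.8 0 0 -0.015 0 0 0" --pt "0.8 0 0 -0.05 0 0 0"

```text
t: 11.08
tool_pos: [0.6111, -0.2887, 0.1362]
orientation: [-2.228, -2.211, -0.004]
force: [0.5, -0.3, -2.1]
opening: 0.0545
```

```bash
python3 go.py .54 .182 .25
```

```text
t 11.07 pos [ 0.6111 -0.2887  0.1362] F [ 0.5 -0.3 -2.1] open 0.0545 -> shift [ 0.4706 -0.0747 -0.1119] turn [-0.0004 -0.0039  0.0004]
```

Call:
jog_arm --pt "0.8 0 0 -0.06 0 0 0" --pt "0.8 0 -0.01 -0.11 0 0 0" --pt "0.8 0.05 -0.03 -0.12 0 0 0" --pt "0.8 0.11 -0.05 -0.12 0 0 0" --pt "0.8 0.17 -0.075 -0.12 0 0 0"

```text
t: 11.7
tool_pos: [0.538, -0.1201, 0.258]
orientation: [-2.229, -2.211, -0.005]
force: [0.8, 0.9, -1.2]
opening: 0.0542
```

```bash
python3 go.py .54 .183 .26
```

```text
t 11.7 pos [ 0.538  -0.1201  0.258 ] F [ 0.8  0.9 -1.2] open 0.0542 -> shift [ 0.3031 -0.0004 -0.0008] turn [ 0.0009 -0.004  -0.0002]
```

Call:
jog_arm --pt "0.8 0.06 0 0 0 0 0" --pt "0.8 0.12 0 0 0 0 0" --pt "0.8 0.18 0 0 0 0 0" --pt "0.8 0.24 0 0 0 0 0" --pt "0.8 0.3 0 0 0 0 0"

```text
t: 12.32
tool_pos: [0.5401, 0.1817, 0.2602]
orientation: [-2.23, -2.211, -0.007]
force: [1.5, -0.7, -1.9]
opening: 0.0541
```

Call:
jog_arm --pt "0.8 0.003 0.01 0.01 0 0 0" --pt "0.8 0.003 0.03 0.03 0 0 0" --pt "0.8 0.003 0.038 0.06 0 0 0" --pt "0.8 0.003 0.038 0.09 0 0 0" --pt "0.8 0.003 0.038 0.11 0 0 0"

```text
t: 12.95
tool_pos: [0.5779, 0.1837, 0.1486]
orientation: [-2.23, -2.209, -0.004]
force: [-0.8, 0.8, -2.0]
opening: 0.0536
```

```bash
python3 go.py .577 .183 .122;python3 - <<'E'
from h import *
c=cam('wrist');save(c,'w7.png')
E
```

```text
t 12.95 pos [0.5779 0.1837 0.1486] F [-0.8  0.8 -2. ] open 0.0536 -> shift [-0.0008 -0.0009  0.0266] turn [ 0.     -0.0034 -0.0013]
```

View pics/w7.png

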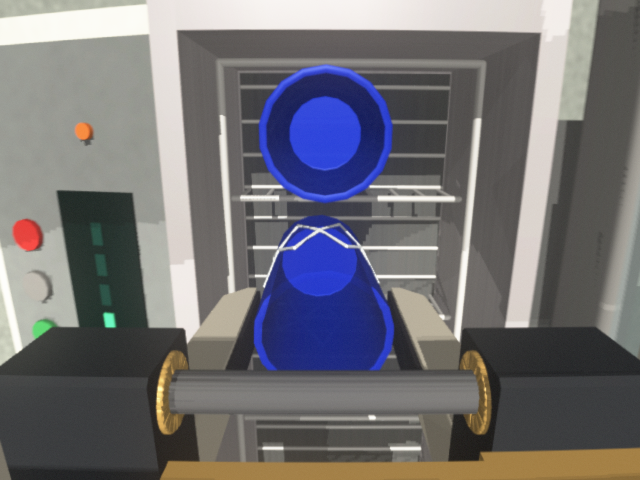

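Glass 1 is upright in its end cell, and glass 2 is aligned over the next cell.

Call:
jog_arm --pt "0.8 -0.001 -0.001 0.01 0 0 0" --pt "0.8 -0.001 -0.001 0.018 0 0 0" --pt "0.8 -0.001 -0.001 0.022 0 0 0" --pt "0.8 -0.001 -0.001 0.023 0 0 0" --pt "0.8 -0.001 -0.001 0.024 0 0 0"

```text
t: 13.62
tool_pos: [0.5759, 0.1828, 0.1225]
orientation: [-2.229, -2.209, -0.001]
force: [1.0, 0.3, -1.9]
opening: 0.0541
```

Call:
jog_arm --pt "0.8 0 0 0.001 0 0 0" --pt "0.8 0 0 0.0018 0 0 0" --pt "0.8 0 0 0.0026 0 0 0"

```text
t: 14.0
tool_pos: [0.5763, 0.1834, 0.1216]
orientation: [-2.229, -2.209, -0.003]
force: [-6.0, 1.5, 11.9]
opening: 0.0541
```

Call:
jog_arm --pt "0.38 0 0 -0.0005 0 0 0" --pt "0.34 0 0 -0.0005 0 0 0" --pt "0.34 0 0 -0.0005 0 0 0" --pt "0.34 0 0 -0.01 0 0 0" --pt "0.34 0 0 -0.03 0 0 0"

```text
t: 14.62
tool_pos: [0.5757, 0.1831, 0.1517]
orientation: [-2.228, -2.208, -0.001]
force: [-0.4, -0.2, 1.1]
opening: 0.0617
```

Call:
jog_arm --pt "0.34 0 0 -0.04 0 0 0" --pt "0.34 0 -0.02 -0.08 0 0 0" --pt "0.34 -0.05 -0.03 -0.11 0 0 0" --pt "0.34 -0.11 -0.035 -0.11 0 0 0" --pt "0.34 -0.17 -0.035 -0.11 0 0 0"

```text
t: 15.25
tool_pos: [0.5397, 0.0117, 0.2642]
orientation: [-2.229, -2.212, -0.005]
force: [1.0, -0.5, 0.4]
opening: 0.0615
```

```bash
python3 go.py .5 -.306 .18;python3 - <<'E'
from gl import *
c=cam('top');save(c,'t7.png')
for x in glasses(c,*BLUE):
    if -.65<x[0][1]<-.1 and .3<x[0][0]<.7: print(x[0].round(4),x[1].round(4),x[3])
E
```

```text
t 15.25 pos [0.5397 0.0117 0.2642] F [ 1.  -0.5  0.4] open 0.0615 -> shift [-0.3182 -0.0373  0.0831] turn [ 0.0013 -0.0032  0.0001]
[ 0.3889 -0.3008] 0.0009 488.5
[ 0.5003 -0.3072] 0.0008 489.0
[ 0.5085 -0.4144] 0.0008 551.0
```

View pics/t7.png

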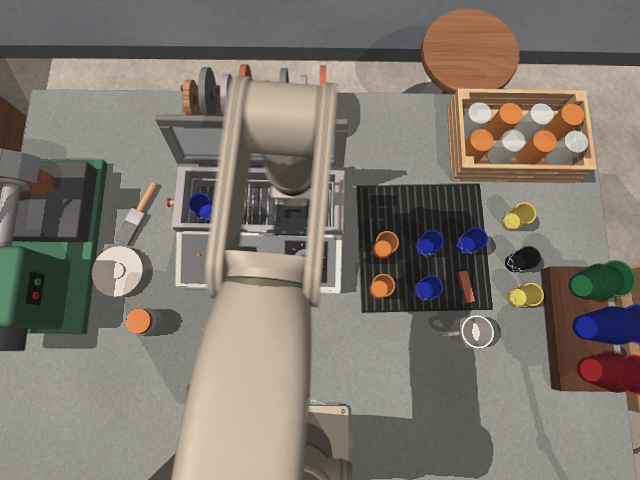

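Call:
jog_arm --pt "0.2 -0.06 0 0 0 0 0" --pt "0.2 -0.12 0 0 0 0 0" --pt "0.2 -0.18 -0.01 0 0 0 0" --pt "0.2 -0.24 -0.03 0.02 0 0 0" --pt "0.2 -0.3 -0.038 0.04 0 0 0"

```text
t: 15.92
tool_pos: [0.4986, -0.2908, 0.2281]
orientation: [2.233, 2.204, 0.0]
force: [0.6, 0.3, 0.5]
opening: 0.0743
```

Call:
jog_arm --pt "0.2 -0.018 0 0.03 0 0 0" --pt "0.2 -0.018 0 0.045 0 0 0" --pt "0.2 -0.018 0 0.045 0 0 0"

```text
t: 16.3
tool_pos: [0.4983, -0.3077, 0.1827]
orientation: [2.234, 2.206, 0.0]
force: [0.4, 0.5, -0.2]
opening: 0.0746
```

```bash
python3 go.py .5003 -.306 .083; python3 - <<'E'
from h import *
c=cam('wrist');save(c,'w8.png')
E
```

```text
t 16.3 pos [ 0.4983 -0.3077  0.1827] F [ 0.4  0.5 -0.2] open 0.0746 -> shift [0.0018 0.0018 0.0997] turn [ 0.0016  0.0013 -0.0044]
```

View pics/w8.png

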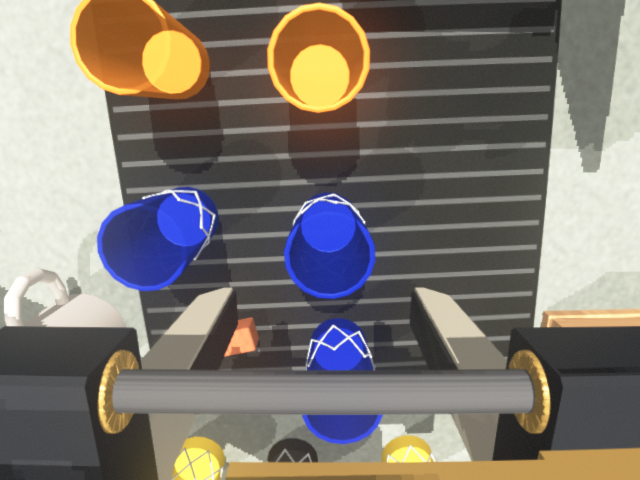

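Call:
jog_arm --pt "0.2 0.0015 0.002 0.04 0 0 0" --pt "0.2 0.0015 0.002 0.075 0 0 0" --pt "0.2 0.0015 0.002 0.1 0 0 0" --pt "0.2 0.0015 0.002 0.1 0 0 0" --pt "0.5 0.0015 0.002 0.1 0 0 0" --force 20

```text
t: 16.98
tool_pos: [0.5028, -0.3067, 0.0862]
orientation: [2.228, 2.205, 0.001]
force: [0.4, 0.2, -0.1]
opening: 0.0682
```

Call:
jog_arm --pt "0.8 0 0 0 0 0 0" --pt "0.8 0 0 0 0 0 0" --pt "0.8 0 0 0 0 0 0"

```text
t: 17.35
tool_pos: [0.5039, -0.3076, 0.0885]
orientation: [2.226, 2.202, 0.002]
force: [-1.0, 0.6, 6.8]
opening: 0.0552
```

Call:
jog_arm --pt "0.8 0 0 -0.02 0 0 0" --pt "0.8 0 0 -0.07 0 0 0" --pt "0.8 0 0 -0.12 0 0 0" --pt "0.8 0 0.01 -0.165 0 0 0" --pt "0.8 0.04 0.04 -0.175 0 0 0"

```text
t: 17.98
tool_pos: [0.5439, -0.2698, 0.2704]
orientation: [2.224, 2.191, 0.004]
force: [1.6, 0.7, -2.5]
opening: 0.0546
```

```bash
python3 go.py .54 .111 .26
```

```text
t 17.98 pos [ 0.5439 -0.2698  0.2704] F [ 1.6  0.7 -2.5] open 0.0546 -> shift [ 0.3808 -0.0098  0.0058] turn [ 0.0154  0.0115 -0.007 ]
```

Call:
jog_arm --pt "0.8 0.06 -0.005 0 0.005 0.004 -0.003" --pt "0.8 0.12 -0.01 0 0.01 0.008 -0.006" --pt "0.8 0.18 -0.01 0 0.015 0.011 -0.007" --pt "0.8 0.24 -0.01 0 0.015 0.011 -0.007" --pt "0.8 0.3 -0.01 0 0.015 0.011 -0.007"

```text
t: 18.6
tool_pos: [0.5383, 0.0321, 0.2685]
orientation: [2.229, 2.211, 0.002]
force: [0.9, 0.3, -1.3]
opening: 0.0552
```

```bash
python3 go.py .577 .111 .145
```

```text
t 18.6 pos [0.5383 0.0321 0.2685] F [ 0.9  0.3 -1.3] open 0.0552 -> shift [0.0792 0.0378 0.1235] turn [ 0.0023  0.0005 -0.0002]
```

Call:
jog_arm --pt "0.8 0.05 0.005 0 0 0 0" --pt "0.8 0.079 0.02 0.02 0 0 0" --pt "0.8 0.079 0.036 0.05 0 0 0" --pt "0.8 0.079 0.036 0.085 0 0 0" --pt "0.8 0.079 0.036 0.12 0 0 0"

```text
t: 19.23
tool_pos: [0.5756, 0.111, 0.149]
orientation: [2.228, 2.211, 0.004]
force: [0.7, 0.3, -0.6]
opening: 0.0551
```

```bash
python3 go.py .575 .111 .1235;python3 - <<'E'
from h import *
c=cam('wrist');save(c,'w9.png');c=cam('scene');cv2.imwrite('pics/s9.png',cv2.resize(c['image'][80:340,250:520,::-1],None,fx=2.2,fy=2.2))
E
```

```text
t 19.23 pos [0.5756 0.111  0.149 ] F [ 0.7  0.3 -0.6] open 0.0551 -> shift [ 0.     -0.0007  0.0255] turn [0.0037 0.0004 0.    ]
```

View pics/w9.png

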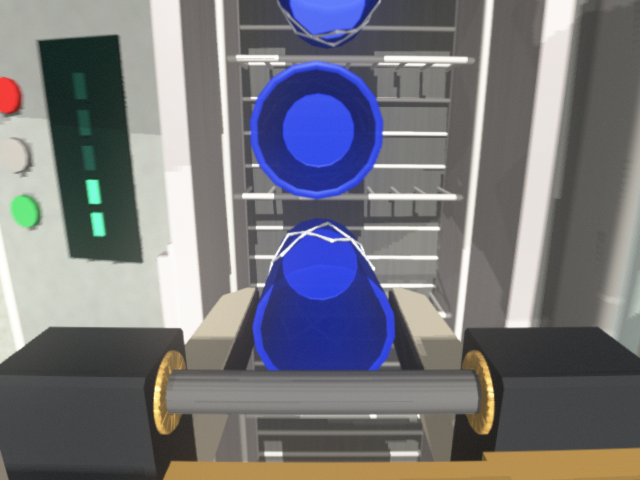

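View pics/s9.png

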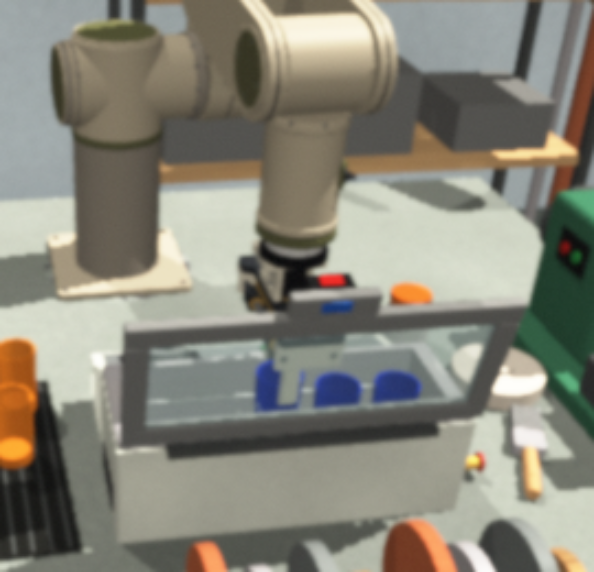

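Call:
jog_arm --pt "0.8 0 0 0.01 0.002 0 0" --pt "0.8 0 0 0.018 0.003 0 0" --pt "0.8 0 0 0.022 0.003 0 0" --pt "0.8 0 0 0.024 0.003 0 0" --pt "0.8 0 0 0.024 0.003 0 0"

```text
t: 19.95
tool_pos: [0.5723, 0.1105, 0.1212]
orientation: [-2.227, -2.209, 0.01]
force: [-0.3, -0.8, -1.7]
opening: 0.055
```

Call:
jog_arm --pt "0.8 0 0 0.001 0 0 0" --pt "0.8 0 0 0.0018 0 0 0" --pt "0.8 0 0 0.0026 0 0 0"

```text
t: 20.32
tool_pos: [0.5727, 0.1106, 0.1198]
orientation: [-2.228, -2.21, 0.008]
force: [-5.8, -0.3, 11.0]
opening: 0.0551
```

Call:
jog_arm --pt "0.38 0 0 -0.0005 0 0 0" --pt "0.37 0 0.001 -0.0005 0 0 0" --pt "0.37 0 0.001 -0.0005 0 0 0" --pt "0.37 0 0.001 -0.01 0 0 0" --pt "0.37 0 0.001 -0.03 0 0 0"

```text
t: 20.95
tool_pos: [0.5733, 0.1106, 0.1499]
orientation: [-2.227, -2.209, 0.011]
force: [-0.2, 0.7, 0.5]
opening: 0.0587
```

Call:
jog_arm --pt "0.37 0 -0.004 -0.06 0 0 0" --pt "0.37 0 -0.02 -0.1 0 0 0" --pt "0.34 -0.05 -0.03 -0.11 0 0 0" --pt "0.34 -0.11 -0.035 -0.11 0 0 0" --pt "0.34 -0.17 -0.035 -0.11 0 0 0"

```text
t: 21.58
tool_pos: [0.538, -0.0605, 0.2631]
orientation: [-2.228, -2.212, 0.008]
force: [0.5, -0.3, -0.9]
opening: 0.0609
```

```bash
python3 go.py .5085 -.4135 .18;python3 - <<'E'
from gl import *
c=cam('top');save(c,'t9.png')
for x in glasses(c,*BLUE):
    if -.65<x[0][1]<-.1 and .3<x[0][0]<.7: print(x[0].round(4),x[1].round(4),x[3])
E
```

```text
t 21.57 pos [ 0.538  -0.0605  0.2631] F [ 0.5 -0.3 -0.9] open 0.0609 -> shift [-0.3531 -0.0266  0.084 ] turn [-0.0048  0.002   0.0009]
[ 0.3891 -0.301 ] 0.0009 477.0
[ 0.5086 -0.4145] 0.0008 537.0
```

View pics/t9.png

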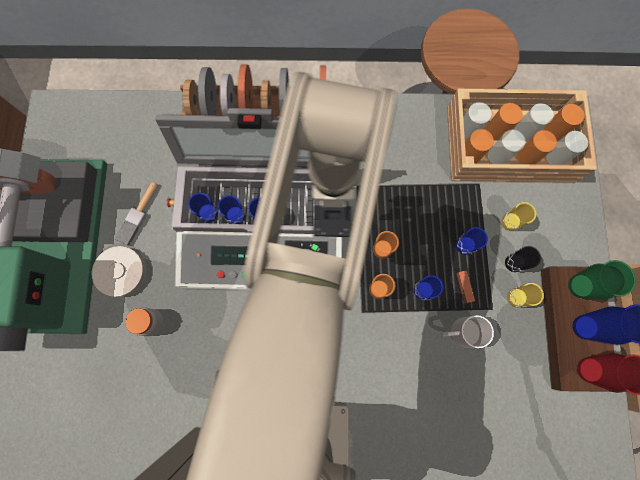

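Call:
jog_arm --pt "0.2 -0.06 0 0 -0.002 0 0" --pt "0.2 -0.12 0 0 -0.004 0.001 0" --pt "0.2 -0.18 -0.01 0 -0.005 0.002 0" --pt "0.2 -0.24 -0.02 0.01 -0.005 0.002 0" --pt "0.2 -0.3 -0.027 0.03 -0.005 0.002 0"

```text
t: 22.25
tool_pos: [0.5075, -0.3681, 0.2385]
orientation: [2.23, 2.203, -0.005]
force: [1.2, 0.2, 0.3]
opening: 0.0747
```

```bash
python3 go.py .5085 -.4135 .18
```

```text
t 22.25 pos [ 0.5075 -0.3681  0.2385] F [1.2 0.2 0.3] open 0.0747 -> shift [-0.045   0.0013  0.0588] turn [ 0.0031  0.0073 -0.0042]
```

Call:
jog_arm --pt "0.2 -0.03 0.001 0.02 0.003 0.007 -0.004" --pt "0.2 -0.045 0.001 0.05 0.003 0.007 -0.004" --pt "0.2 -0.045 0.001 0.058 0.003 0.007 -0.004" --pt "0.2 -0.045 0.001 0.058 0.003 0.007 -0.004"

```text
t: 22.75
tool_pos: [0.5084, -0.4127, 0.1814]
orientation: [-2.23, -2.213, -0.0]
force: [0.0, 0.2, -0.4]
opening: 0.0745
```

```bash
python3 go.py .5085 -.413 .083; python3 - <<'E'
from h import *
c=cam('wrist');save(c,'w10.png')
E
```

```text
t 22.75 pos [ 0.5084 -0.4127  0.1814] F [ 0.   0.2 -0.4] open 0.0745 -> shift [-0.0003  0.0001  0.0984] turn [-0.     -0.0002  0.0002]
```

View pics/w10.png

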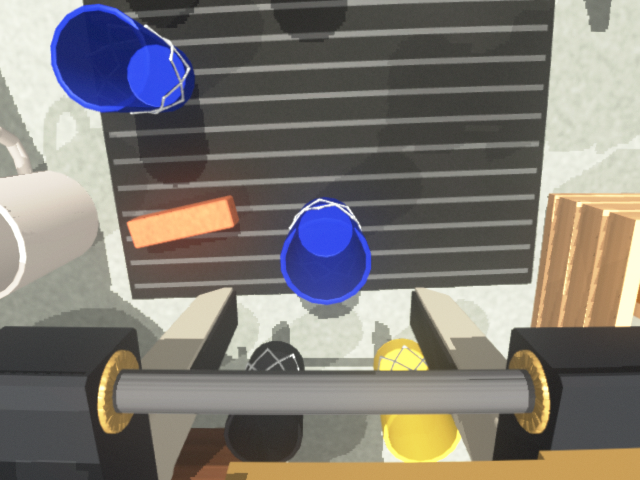

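Call:
jog_arm --pt "0.2 0 0 0.04 0 0 0" --pt "0.2 0 0 0.075 0 0 0" --pt "0.2 0 0 0.098 0 0 0" --pt "0.2 0 0 0.098 0 0 0" --pt "0.5 0 0 0.098 0 0 0" --force 20

```text
t: 23.42
tool_pos: [0.5103, -0.4134, 0.087]
orientation: [2.225, 2.211, 0.0]
force: [0.1, -0.0, 0.6]
opening: 0.0685
```

Call:
jog_arm --pt "0.8 0 0 0 0 0 0" --pt "0.8 0 0 0 0 0 0" --pt "0.8 0 0 0 0 0 0"

```text
t: 23.8
tool_pos: [0.5112, -0.4145, 0.0895]
orientation: [2.223, 2.208, 0.0]
force: [-2.6, -0.3, 7.4]
opening: 0.054
```

Call:
jog_arm --pt "0.8 0 0 -0.02 0 0 0" --pt "0.8 0 0 -0.07 0 0 0" --pt "0.8 0 0 -0.12 0 0 0" --pt "0.8 0 0.01 -0.165 0 0 0" --pt "0.8 0.04 0.02 -0.175 0 0 0"

```text
t: 24.42
tool_pos: [0.5315, -0.3764, 0.2709]
orientation: [2.22, 2.199, 0.001]
force: [0.6, 0.8, -3.3]
opening: 0.0539
```

```bash
python3 go.py .54 .039 .26
```

```text
t 24.43 pos [ 0.5315 -0.3764  0.2709] F [ 0.6  0.8 -3.3] open 0.0539 -> shift [0.4155 0.0043 0.0061] turn [ 0.0124  0.0116 -0.0018]
```

Call:
jog_arm --pt "0.8 0.06 0.002 0 0.004 0.004 0" --pt "0.8 0.12 0.004 0 0.008 0.008 -0.001" --pt "0.8 0.18 0.006 0 0.012 0.011 -0.002" --pt "0.8 0.24 0.006 0 0.012 0.011 -0.002" --pt "0.8 0.3 0.006 0 0.012 0.011 -0.002"

```text
t: 25.05
tool_pos: [0.5403, -0.0746, 0.2691]
orientation: [2.229, 2.211, 0.001]
force: [0.1, 1.4, -3.1]
opening: 0.0539
```

```bash
python3 go.py .577 .039 .145
```

```text
t 25.05 pos [ 0.5403 -0.0746  0.2691] F [ 0.1  1.4 -3.1] open 0.0539 -> shift [0.114  0.0355 0.124 ] turn [ 0.0022  0.0009 -0.    ]
```

Call:
jog_arm --pt "0.8 0.06 0.005 0 0 0 0" --pt "0.8 0.114 0.02 0.01 0 0 0" --pt "0.8 0.114 0.035 0.04 0 0 0" --pt "0.8 0.114 0.035 0.08 0 0 0" --pt "0.8 0.114 0.035 0.115 0 0 0"

```text
t: 25.68
tool_pos: [0.5765, 0.0394, 0.154]
orientation: [2.228, 2.211, 0.002]
force: [-0.1, -0.2, -2.9]
opening: 0.0534
```

```bash
python3 go.py .577 .039 .1245;python3 - <<'E'
from h import *
c=cam('wrist');save(c,'w11.png')
E
```

```text
t 25.68 pos [0.5765 0.0394 0.154 ] F [-0.1 -0.2 -2.9] open 0.0534 -> shift [-0.0004  0.0004  0.0295] turn [0.0027 0.0009 0.0006]
```

View pics/w11.png

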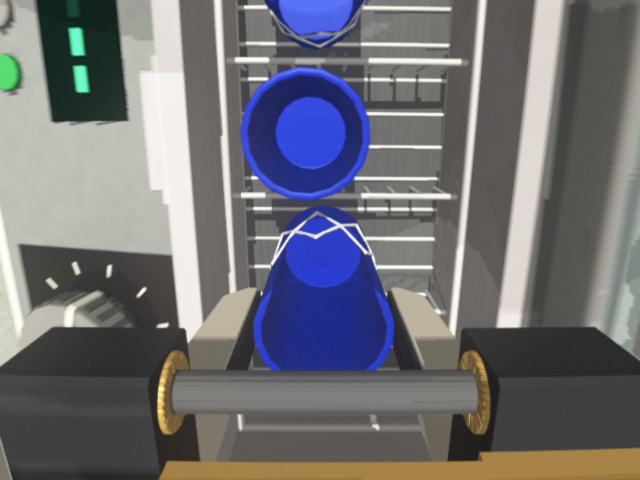

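```bash
python3 - <<'E'
from h import *
c=cam('wrist');s=robot.read_state();z=s['tool_pos'][2]
a=onz(c,[(323,247),(320,266),(325,322),(324,322)],z-.078)-s['tool_pos'];print(a.round(4))
for f in('w7','w9','w11'):
    im=cv2.imread(f'pics/{f}.png')[180:360,240:410];cv2.imwrite(f'pics/{f}z.png',im)
i=np.hstack([cv2.imread(f'pics/{f}z.png') for f in('w7','w9','w11')]);cv2.imwrite('pics/cmp.png',cv2.resize(i,None,fx=1.5,fy=1.5))
E
```

```text
[[-0.001   0.0101 -0.078 ]
 [-0.0028 -0.0012 -0.078 ]
 [-0.0002 -0.0362 -0.078 ]
 [-0.0008 -0.0362 -0.078 ]]
```

View pics/cmp.png

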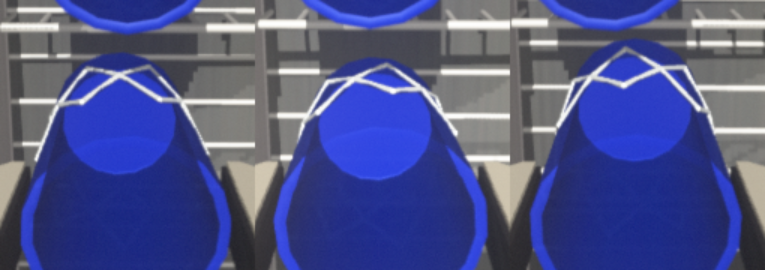

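The held glass has swung about 4–5° (foot disc at v≈249, against ≈260 for the earlier glasses). I tilt the tool to level it before lowering.

Call:
jog_arm --pt "0.8 0 0 0.01 0.002 -0.035 0" --pt "0.8 0 0 0.018 0.002 -0.07 0" --pt "0.8 0 0 0.022 0.002 -0.07 0" --pt "0.8 0 0 0.024 0.002 -0.07 0" --pt "0.8 0 0 0.026 0.002 -0.07 0"

```text
t: 26.4
tool_pos: [0.5736, 0.0391, 0.1246]
orientation: [2.197, 2.18, -0.085]
force: [0.5, 0.2, -1.8]
opening: 0.0535
```

```bash
python3 go.py .577 .039 .1245;python3 - <<'E'
from h import *
c=cam('wrist');save(c,'w12.png');z=robot.read_state()['tool_pos'][2]
print(proj(c,[(.577,.039,z-.078),(.577,.075,.07)]))
E
```

```text
t 26.4 pos [0.5736 0.0391 0.1246] F [ 0.5  0.2 -1.8] open 0.0535 -> shift [-0.      0.0034  0.0001] turn [-0.0066  0.0706  0.0001]
[[331.49996224 253.71718899]
 [331.94874379 202.26363976]]
```

View pics/w12.png

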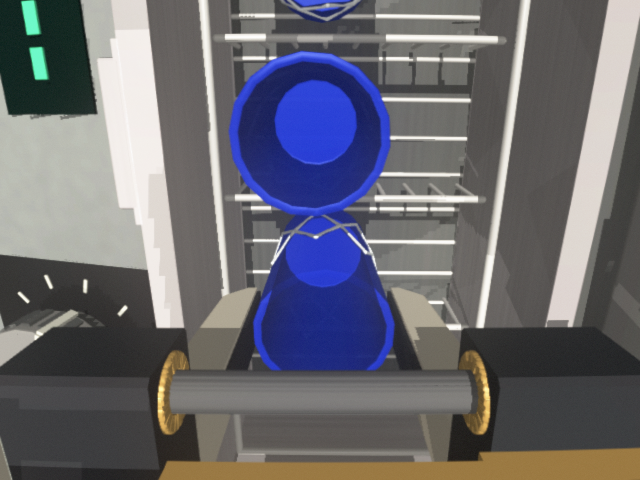

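Call:
jog_arm --pt "0.8 0 0.003 0.001 0 0 0" --pt "0.8 0 0.003 0.002 0 0 0" --pt "0.8 0 0.003 0.003 0 0 0"

```text
t: 26.82
tool_pos: [0.5764, 0.0387, 0.1212]
orientation: [2.198, 2.18, -0.085]
force: [-0.6, -0.4, -3.0]
opening: 0.0539
```

Call:
jog_arm --pt "0.8 0 0.001 0.001 0 0 0" --pt "0.8 0 0.001 0.0015 0 0 0"

```text
t: 27.08
tool_pos: [0.5776, 0.0389, 0.1208]
orientation: [2.198, 2.18, -0.085]
force: [-5.0, 2.6, 8.0]
opening: 0.0533
```

Call:
jog_arm --pt "0.38 0 0 0 0 0 0" --pt "0.345 0 0 0 0 0 0" --pt "0.345 0 0 0 0 0 0" --pt "0.345 0 0 -0.01 0 0 0" --pt "0.345 0 0 -0.03 0 0.02 0"

```text
t: 27.7
tool_pos: [0.5772, 0.0414, 0.1509]
orientation: [2.209, 2.193, -0.064]
force: [0.6, 0.4, 1.1]
opening: 0.0609
```

Call:
jog_arm --pt "0.345 0 -0.004 -0.05 0 0.05 0" --pt "0.34 0 -0.02 -0.1 0 0.05 0" --pt "0.34 -0.05 -0.03 -0.12 0 0.05 0" --pt "0.34 -0.1 -0.035 -0.12 0 0.05 0" --pt "0.34 -0.16 -0.035 -0.12 0 0.05 0"

```text
t: 28.32
tool_pos: [0.5423, -0.1133, 0.282]
orientation: [-2.226, -2.212, 0.004]
force: [0.0, -0.2, -0.0]
opening: 0.0614
```

```bash
python3 go.py .39 -.3 .18;python3 - <<'E'
from gl import *
c=cam('top');save(c,'t12.png')
for x in glasses(c,*BLUE):
    if -.65<x[0][1]<-.1 and .3<x[0][0]<.7: print(x[0].round(4),x[1].round(4),x[3])
E
```

```text
t 28.32 pos [ 0.5423 -0.1133  0.282 ] F [ 0.  -0.2 -0. ] open 0.0614 -> shift [-0.1877 -0.1507  0.1025] turn [-0.0045 -0.0007  0.002 ]
[ 0.3888 -0.3009] 0.001 446.5
```

View pics/t12.png

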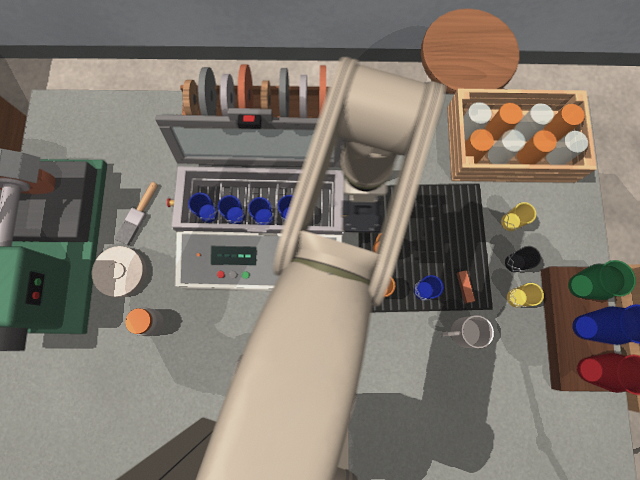

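Call:
jog_arm --pt "0.2 -0.04 -0.035 0 -0.002 0 0.002" --pt "0.2 -0.08 -0.07 0 -0.004 0 0.002" --pt "0.2 -0.13 -0.11 0.01 -0.004 0 0.002" --pt "0.2 -0.17 -0.145 0.04 -0.004 0 0.002" --pt "0.2 -0.187 -0.151 0.08 -0.004 0 0.002"

```text
t: 29.0
tool_pos: [0.3873, -0.3093, 0.2057]
orientation: [2.234, 2.198, -0.005]
force: [0.7, -0.0, -0.2]
opening: 0.0746
```

Call:
jog_arm --pt "0.2 0 0 0.02 0 0 0" --pt "0.2 0 0 0.02 0 0 0"

```text
t: 29.25
tool_pos: [0.3867, -0.3092, 0.1855]
orientation: [2.236, 2.198, -0.004]
force: [0.6, -0.5, -0.2]
opening: 0.0746
```

```bash
python3 go.py .3895 -.30 .083; python3 - <<'E'
from h import *
c=cam('wrist');save(c,'w13.png')
E
```

```text
t 29.25 pos [ 0.3867 -0.3092  0.1855] F [ 0.6 -0.5 -0.2] open 0.0746 -> shift [0.0099 0.0025 0.1025] turn [ 0.002   0.0059 -0.0091]
```

View pics/w13.png

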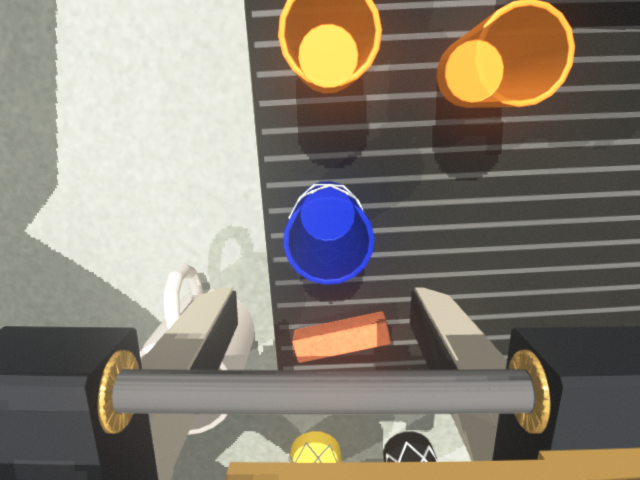

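```bash
python3 - <<'E'
from h import *
c=cam('top')
print(onz(c,[(479,331),(461,331)],.09).round(3)[:,:2].tolist(),onz(c,[(443,333)],.05).round(3))
E
```

```text
[[0.287, -0.411], [0.286, -0.368]] [[ 0.282 -0.337  0.05 ]]
```

Call:
jog_arm --pt "0.2 0.005 0.002 0.02 0.002 0.006 -0.009" --pt "0.2 0.0095 0.0025 0.05 0.002 0.006 -0.009" --pt "0.2 0.0095 0.0025 0.08 0.002 0.006 -0.009" --pt "0.2 0.0095 0.0025 0.102 0.002 0.006 -0.009" --pt "0.2 0.0095 0.0025 0.102 0.002 0.006 -0.009" --force 20

```text
t: 29.98
tool_pos: [0.3903, -0.2994, 0.0834]
orientation: [-2.227, -2.215, -0.0]
force: [-0.1, -1.1, -0.4]
opening: 0.0743
```

```bash
python3 go.py .3895 -.30 .085
```

```text
t 29.98 pos [ 0.3903 -0.2994  0.0834] F [-0.1 -1.1 -0.4] open 0.0743 -> shift [-0.0006 -0.0008 -0.0016] turn [-0.0004 -0.0006  0.0022]
```

Call:
jog_arm --pt "0.5 0 0 -0.001 0 0 0" --pt "0.8 0 0 -0.001 0 0 0" --pt "0.8 0 0 -0.001 0 0 0" --pt "0.8 0 0 -0.001 0 0 0" --force 28

```text
t: 30.48
tool_pos: [0.3908, -0.3, 0.0855]
orientation: [2.227, 2.214, 0.0]
force: [-3.0, 0.1, 5.8]
opening: 0.0544
```

Call:
jog_arm --pt "0.8 0 0 -0.02 0 0 0" --pt "0.8 0 0 -0.06 0 0 0" --pt "0.8 0 0 -0.11 0 0 0" --pt "0.8 0 0 -0.16 0 0 0" --pt "0.8 0.02 0.02 -0.19 0 0 0"

```text
t: 31.1
tool_pos: [0.4108, -0.2811, 0.2785]
orientation: [2.227, 2.209, -0.0]
force: [0.5, -1.0, -1.9]
opening: 0.0547
```

```bash
python3 go.py .54 -.033 .27
```

```text
t 31.1 pos [ 0.4108 -0.2811  0.2785] F [ 0.5 -1.  -1.9] open 0.0547 -> shift [0.2492 0.1271 0.0081] turn [ 0.0032  0.0033 -0.0003]
```

Call:
jog_arm --pt "0.8 0.04 0.02 0 0.003 0.003 0" --pt "0.8 0.085 0.044 0 0.003 0.003 0" --pt "0.8 0.13 0.067 0 0.003 0.003 0" --pt "0.8 0.175 0.09 0 0.003 0.003 0" --pt "0.8 0.215 0.11 0.005 0.003 0.003 0"

```text
t: 31.72
tool_pos: [0.5233, -0.0654, 0.2733]
orientation: [2.23, 2.212, 0.001]
force: [0.1, -0.4, -2.3]
opening: 0.0548
```

```bash
python3 go.py .577 -.033 .145
```

```text
t 31.73 pos [ 0.5233 -0.0654  0.2733] F [ 0.1 -0.4 -2.3] open 0.0548 -> shift [0.0328 0.0533 0.1283] turn [0.001  0.0003 0.    ]
```

Call:
jog_arm --pt "0.8 0.02 0.02 0 0 0 0" --pt "0.8 0.033 0.04 0.01 0 0 0" --pt "0.8 0.033 0.053 0.045 0 0 0" --pt "0.8 0.033 0.053 0.085 0 0 0" --pt "0.8 0.033 0.053 0.12 0 0 0"

```text
t: 32.35
tool_pos: [0.5762, -0.0326, 0.1513]
orientation: [-2.23, -2.213, 0.0]
force: [0.6, -0.6, -0.5]
opening: 0.0544
```

```bash
python3 go.py .577 -.033 .1205;python3 - <<'E'
from h import *
c=cam('wrist');save(c,'w14.png');z=robot.read_state()['tool_pos'];print(proj(c,[z-[0,0,.075]]))
E
```

```text
t 32.35 pos [ 0.5762 -0.0326  0.1513] F [ 0.6 -0.6 -0.5] open 0.0544 -> shift [-0.0004  0.0008  0.0308] turn [-0.0003  0.      0.0002]
[[319.63472074 261.03676323]]
```

View pics/w14.png

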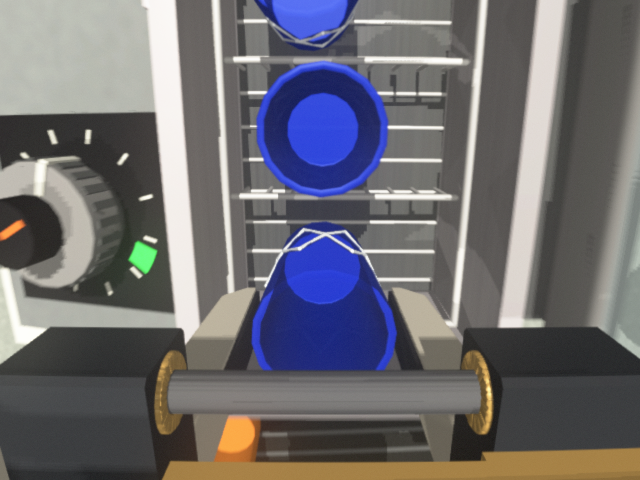

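Call:
jog_arm --pt "0.8 0 0.001 0.012 0 0 0" --pt "0.8 0 0.001 0.022 0 0 0" --pt "0.8 0 0.001 0.028 0 0 0" --pt "0.8 0 0.001 0.03 0 0 0" --pt "0.8 0 0.001 0.03 0 0 0"

```text
t: 33.02
tool_pos: [0.5747, -0.0324, 0.1168]
orientation: [-2.227, -2.209, 0.006]
force: [-0.5, -0.7, -0.6]
opening: 0.0549
```

Call:
jog_arm --pt "0.8 0 0 0.001 0 0 0" --pt "0.8 0 0 0.0018 0 0 0" --pt "0.8 0 0 0.0026 0 0 0"

```text
t: 33.4
tool_pos: [0.5753, -0.0325, 0.1166]
orientation: [-2.228, -2.21, 0.005]
force: [-9.5, 0.5, 18.4]
opening: 0.0546
```

Call:
jog_arm --pt "0.8 0 0.001 -0.001 0 0 0" --pt "0.38 0 0.001 -0.001 0 0 0" --pt "0.355 0 0.001 -0.001 0 0 0" --pt "0.355 0 0.001 -0.003 0 0 0" --pt "0.355 0 0.001 -0.02 0 0 0"

```text
t: 34.02
tool_pos: [0.5752, -0.0323, 0.1357]
orientation: [-2.226, -2.208, 0.007]
force: [0.4, -0.2, 0.4]
opening: 0.06
```

Call:
jog_arm --pt "0.355 0 -0.002 -0.04 0 0 0" --pt "0.34 0 -0.02 -0.09 0 0 0" --pt "0.34 0.03 -0.06 -0.13 0 0 0" --pt "0.34 0.06 -0.09 -0.14 0 0 0" --pt "0.34 0.06 -0.09 -0.14 0 0 0"

```text
t: 34.65
tool_pos: [0.4865, 0.0298, 0.28]
orientation: [-2.226, -2.214, 0.001]
force: [-0.6, -0.3, -0.2]
opening: 0.0615
```

```bash
python3 go.py .577 -.033 .1205;python3 - <<'E'
from h import *
c=cam('wrist');save(c,'w15.png');c=cam('top');cv2.imwrite('pics/t15.png',cv2.resize(c['image'][90:310,140:500,::-1],None,fx=2.1,fy=2.1))
c=cam('scene');save(c,'s15.png')
E
```

```text
t 34.65 pos [0.4865 0.0298 0.28  ] F [-0.6 -0.3 -0.2] open 0.0615 -> shift [-0.0625  0.0912  0.1593] turn [-0.0021 -0.001   0.0024]
```

View pics/w15.png

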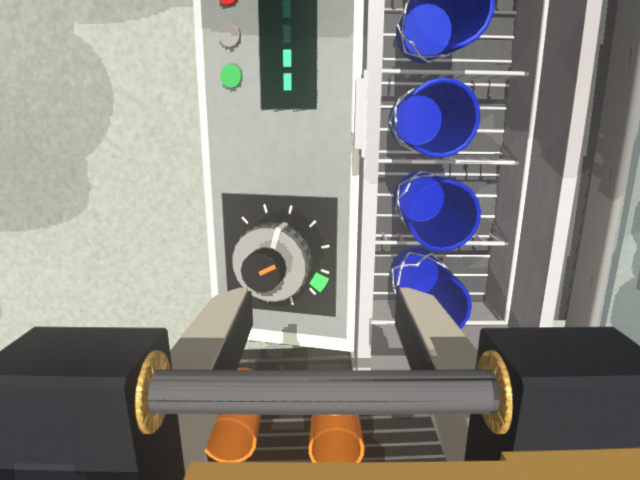

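View pics/t15.png

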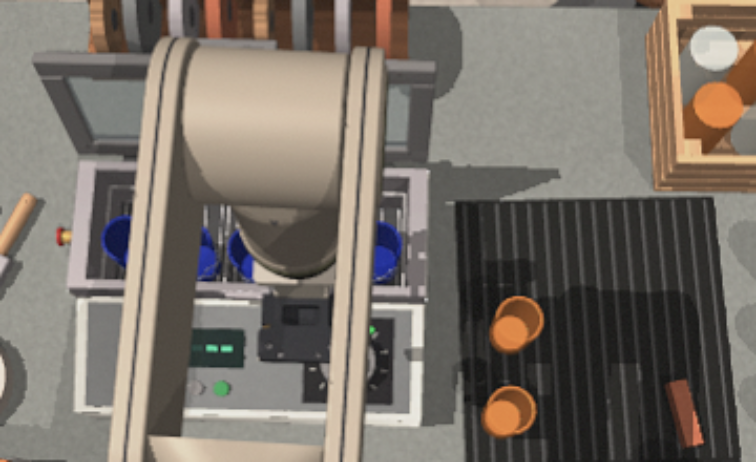

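View pics/s15.png

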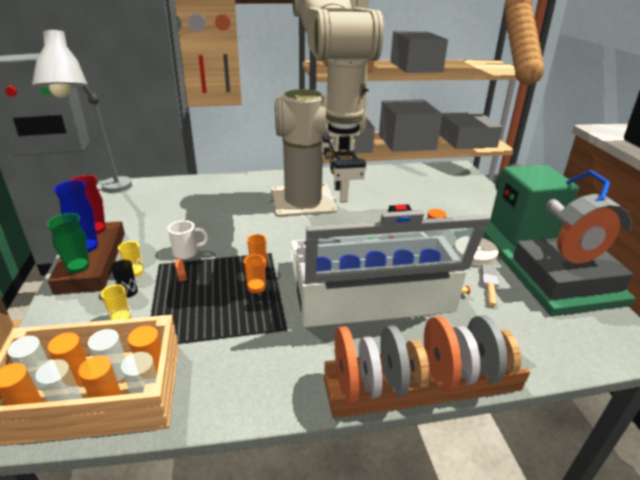

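All five are upright, one per cell (wrist view: rims at about (440,10), (435,118), (440,212), (435,290); the scene view shows five). Next is the lid.

```bash
python3 go.py .77 .111 .44; cat > lid.py <<'E'
import sys
from h import *
H=np.array([.675,.147])
def P(phi,r=.18):
    c,s=np.cos(phi),np.sin(phi); p=H+r*np.array([-c,s])+.007*np.array([s,c]); return p[0]+.0175,p[1]+.014
if __name__=='__main__':
    s=robot.read_state();W=R.from_rotvec(s['orientation']);print(s['t'],s['tool_pos'].round(4),s['force'].round(1))
    for phi in map(float,sys.argv[1:]):
        x,z=P(phi); print(phi,round(x,3),round(z,3),W.inv().apply(np.array([x,.111,z])-s['tool_pos']).round(3))
E
python3 lid.py 1.75 1.5 1.2 .9 .6 .3 0
```

```text
t 34.8 pos [0.487  0.028  0.2769] F [-0.3 -1.   0.2] open 0.0614 -> shift [ 0.0853  0.2812 -0.165 ] turn [-0.0067 -0.0005  0.0002]
34.8 [0.487  0.028  0.2769] [-0.3 -1.   0.2]
1.75 0.731 0.337 [ 0.085  0.243 -0.062]
1.5 0.687 0.341 [ 0.085  0.199 -0.065]
1.2 0.634 0.331 [ 0.084  0.146 -0.055]
0.9 0.586 0.306 [ 0.084  0.098 -0.03 ]
0.6 0.548 0.268 [0.083 0.06  0.008]
0.3 0.523 0.221 [0.083 0.035 0.056]
0.0 0.513 0.168 [0.083 0.026 0.109]
```

Call:
jog_arm --pt "0.6 0.02 0 -0.06 -0.006 0 0" --pt "0.9 0.04 0 -0.12 -0.006 0 0" --pt "1 0.06 0 -0.165 -0.006 0 0" --pt "1 0.085 0.05 -0.168 -0.006 0 0" --pt "1 0.085 0.11 -0.168 -0.006 0 0"

```text
t: 35.42
tool_pos: [0.6007, 0.1131, 0.4457]
orientation: [2.228, 2.214, 0.004]
force: [0.6, 0.7, 1.3]
opening: 0.0161
```

```bash
python3 go.py .775 .111 .44
```

```text
t 35.42 pos [0.6007 0.1131 0.4457] F [0.6 0.7 1.3] open 0.0161 -> shift [-0.001   0.1743  0.0061] turn [ 0.0023 -0.001   0.0017]
```

Call:
jog_arm --pt "1 0 0.06 0 0 0 0" --pt "1 0 0.12 0 0 0 0" --pt "1 0 0.17 0 0 0 0" --pt "1 0 0.175 0.03 0 0 0" --pt "1 0 0.175 0.07 0 0 0"

```text
t: 36.05
tool_pos: [0.7793, 0.1104, 0.3682]
orientation: [-2.229, -2.211, 0.003]
force: [0.7, -0.3, -1.1]
opening: 0.0003
```

```bash
python3 go.py .775 .111 .335;python3 - <<'E'
from h import *
c=cam('scene');cv2.imwrite('pics/s16.png',cv2.resize(c['image'][80:340,250:520,::-1],None,fx=2.2,fy=2.2))
E
```

```text
t 36.05 pos [0.7793 0.1104 0.3682] F [ 0.7 -0.3 -1.1] open 0.0003 -> shift [ 0.0005 -0.0042  0.0332] turn [-0.0029 -0.0003 -0.0003]
```

View pics/s16.png

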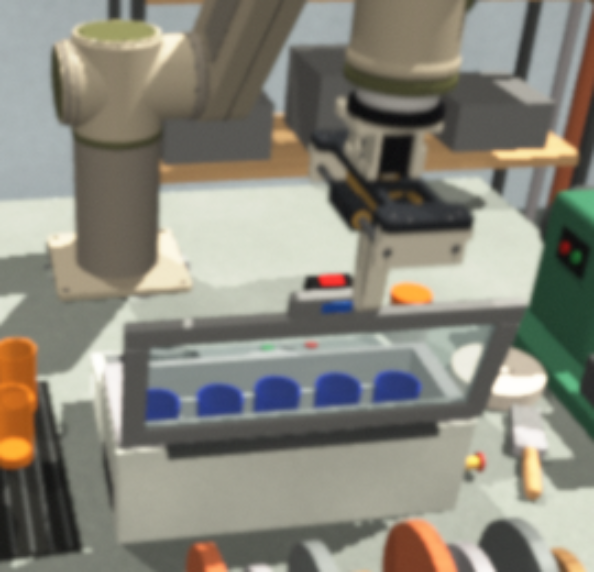

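Call:
jog_arm --pt "1 0 -0.004 0.02 0 0 0" --pt "1 0 -0.004 0.033 0 0 0" --pt "1 0 -0.03 0.033 0 0 0" --pt "1 0 -0.045 0.033 0 0 0" --pt "1 0 -0.055 0.033 0 0 0"

```text
t: 36.72
tool_pos: [0.7196, 0.11, 0.3269]
orientation: [-2.223, -2.203, 0.021]
force: [5.1, -0.3, 3.4]
opening: 0.0003
```

```bash
python3 lid.py 1.75 1.6 1.5 1.4 1.3 1.2 1.1
```

```text
36.725 [0.7196 0.11   0.3269] [ 5.1 -0.3  3.4]
1.75 0.731 0.337 [ 0.001  0.012 -0.01 ]
1.6 0.705 0.341 [ 0.001 -0.015 -0.014]
1.5 0.687 0.341 [ 0.001 -0.033 -0.014]
1.4 0.669 0.34 [ 0.    -0.051 -0.012]
1.3 0.651 0.336 [ 0.    -0.069 -0.008]
1.2 0.634 0.331 [ 0.    -0.086 -0.003]
1.1 0.617 0.325 [ 0.    -0.102  0.004]
```

Call:
jog_arm --pt "1 0 -0.015 -0.005 0 0 0" --pt "1 0 -0.035 -0.007 0 0 0" --pt "1 0 -0.052 -0.006 0 0 0" --pt "1 0 -0.07 -0.004 0 0 0" --pt "1 0 -0.088 0 0 0 0"

```text
t: 37.35
tool_pos: [0.6322, 0.11, 0.3296]
orientation: [-2.225, -2.203, 0.019]
force: [1.6, 0.2, -1.0]
opening: 0.0008
```

```bash
python3 lid.py 1.1 1.0 .9 .8 .7 .6
```

```text
37.35 [0.6322 0.11   0.3296] [ 1.6  0.2 -1. ]
1.1 0.617 0.325 [ 0.001 -0.015  0.005]
1.0 0.601 0.316 [ 0.001 -0.031  0.014]
0.9 0.586 0.306 [ 0.001 -0.046  0.024]
0.8 0.572 0.295 [ 0.    -0.06   0.036]
0.7 0.559 0.282 [ 0.    -0.072  0.048]
0.6 0.548 0.268 [ 0.    -0.083  0.062]
```

Call:
jog_arm --pt "1 0 -0.015 0.005 0 0 0" --pt "1 0 -0.031 0.014 0 0 0" --pt "1 0 -0.046 0.024 0 0 0" --pt "1 0 -0.06 0.036 0 0 0"

```text
t: 37.85
tool_pos: [0.5724, 0.11, 0.2963]
orientation: [-2.227, -2.203, 0.016]
force: [0.2, -0.4, 2.1]
opening: 0.0004
```

```bash
python3 lid.py .8 .7 .6 .5 .4 .3 ;python3 - <<'E'
from h import *
c=cam('scene');cv2.imwrite('pics/s17.png',cv2.resize(c['image'][80:340,250:520,::-1],None,fx=2.2,fy=2.2))
E
```

```text
37.85 [0.5724 0.11   0.2963] [ 0.2 -0.4  2.1]
0.8 0.572 0.295 [ 0.001 -0.     0.001]
0.7 0.559 0.282 [ 0.001 -0.013  0.014]
0.6 0.548 0.268 [ 0.001 -0.024  0.028]
0.5 0.538 0.253 [ 0.001 -0.034  0.043]
0.4 0.529 0.238 [ 0.001 -0.042  0.059]
0.3 0.523 0.221 [ 0.001 -0.049  0.076]
```

View pics/s17.png

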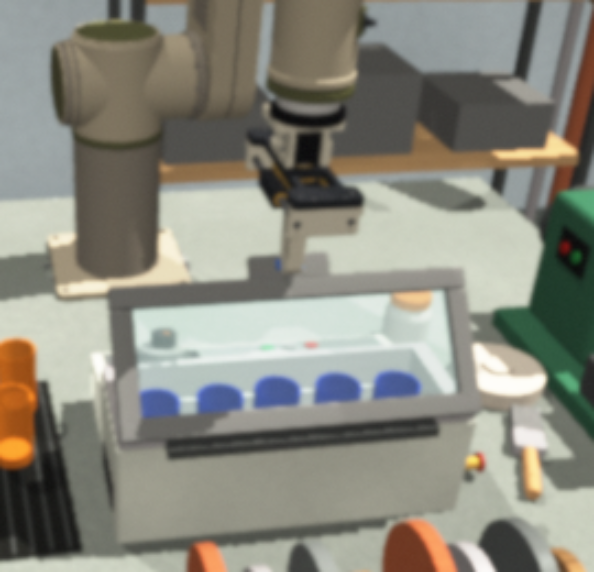

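The lid is following the finger at about 0.8 rad. I continue down.

Call:
jog_arm --pt "1 0 -0.013 0.014 0 0 0" --pt "1 0 -0.024 0.028 0 0 0" --pt "1 0 -0.034 0.043 0 0 0" --pt "1 0 -0.042 0.059 0 0 0" --pt "1 0 -0.049 0.076 0 0 0"

```text
t: 38.52
tool_pos: [0.5213, 0.1101, 0.2203]
orientation: [-2.226, -2.202, 0.018]
force: [1.5, -0.2, 0.8]
opening: 0.0004
```

```bash
python3 lid.py .3 .2 .1 .05 0 -.05
```

```text
38.525 [0.5213 0.1101 0.2203] [ 1.5 -0.2  0.8]
0.3 0.523 0.221 [ 0.001  0.001 -0.001]
0.2 0.517 0.204 [ 0.001 -0.004  0.017]
0.1 0.514 0.186 [ 0.001 -0.007  0.034]
0.05 0.513 0.177 [ 0.001 -0.008  0.043]
0.0 0.513 0.168 [ 0.001 -0.008  0.052]
-0.05 0.512 0.159 [ 0.001 -0.008  0.061]
```

Call:
jog_arm --pt "1 0 -0.004 0.017 0 0 0" --pt "1 0 -0.007 0.03 0 0 0" --pt "1 0 -0.007 0.04 0 0 0"

```text
t: 38.9
tool_pos: [0.5135, 0.11, 0.1799]
orientation: [-2.226, -2.201, 0.019]
force: [-6.4, -0.3, 10.0]
opening: 0.0006
```

Call:
jog_arm --pt "1 0 0 0.005 0 0 0" --pt "1 0 0 0.009 0 0 0" --pt "1 0 0 0.012 0 0 0"

```text
t: 39.28
tool_pos: [0.5135, 0.11, 0.1681]
orientation: [-2.226, -2.202, 0.019]
force: [-9.4, -0.9, 24.6]
opening: 0.0003
```

Call:
jog_arm --pt "1 0 0 0.002 0 0 0" --pt "1 0 0 0.002 0 0 0"

```text
t: 39.52
tool_pos: [0.5135, 0.11, 0.1682]
orientation: [-2.226, -2.202, 0.018]
force: [-9.8, -1.2, 16.3]
opening: 0.0005
```

Call:
jog_arm --pt "1 0 0 -0.02 0 0 0" --pt "1 0 0 -0.06 0 0 0" --pt "1 0 -0.02 -0.12 0 0 0" --pt "0.8 -0.03 -0.05 -0.14 0 0 0" --pt "0.5 -0.08 -0.09 -0.14 0 0 0"

```text
t: 40.15
tool_pos: [0.4264, 0.0322, 0.3123]
orientation: [-2.226, -2.208, 0.013]
force: [-0.3, -1.3, -0.2]
opening: 0.016
```

```bash
python3 - <<'E'
from h import *
print(robot.read_state()['tool_pos'])
c=cam('wrist');save(c,'w18.png');c=cam('top');cv2.imwrite('pics/t18.png',cv2.resize(c['image'][90:310,140:360,::-1],None,fx=2.7,fy=2.7))
c=cam('scene');cv2.imwrite('pics/s18.png',cv2.resize(c['image'][150:340,250:520,::-1],None,fx=2.5,fy=2.5))
E
```

```text
[0.42641969 0.03219949 0.31233275]
```

View pics/w18.png

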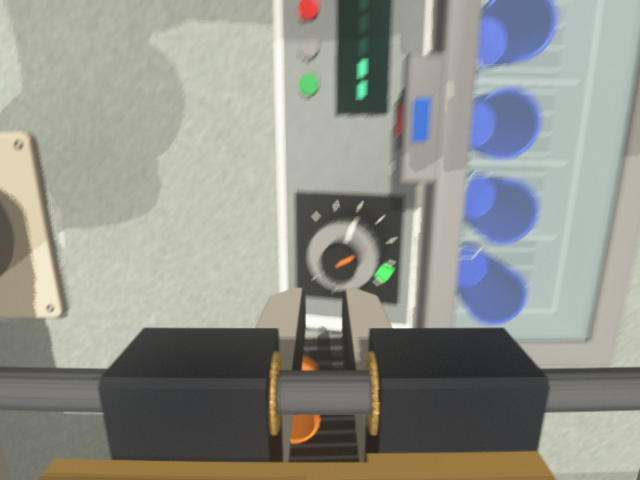

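View pics/t18.png

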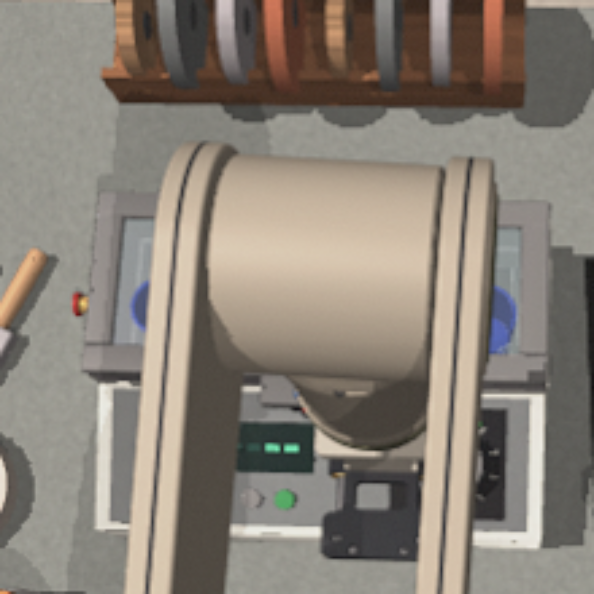

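View pics/s18.png

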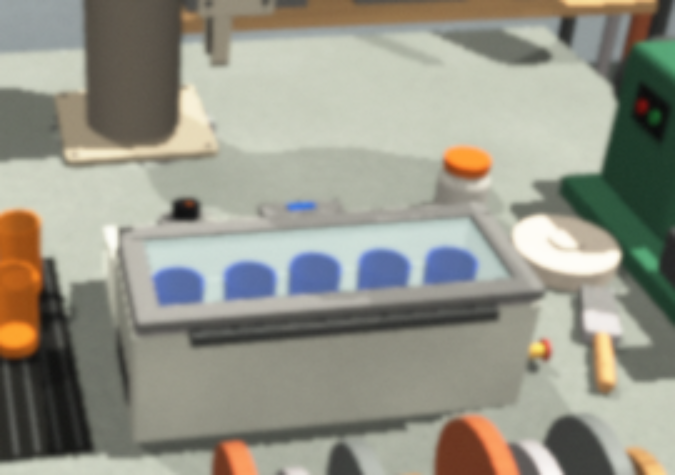

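```bash
python3 - <<'E'
from h import *
c=cam('wrist');print(robot.read_state()['tool_pos'])
im=c['image'][:,:,::-1]
cv2.imwrite('pics/w19.png',cv2.resize(im[180:320,270:430],None,fx=4.2,fy=4.2,interpolation=cv2.INTER_CUBIC))
t=cv2.imread('pics/top0.png')
cv2.imwrite('pics/t19.png',cv2.resize(t[235:290,275:335],None,fx=10,fy=10,interpolation=cv2.INTER_CUBIC))
E
```

```text
[0.42586043 0.03177793 0.3100567 ]
```

View pics/w19.png

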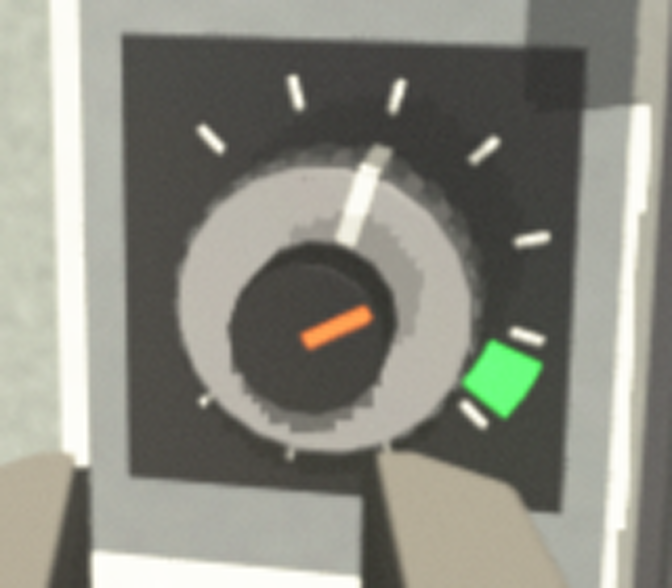

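View pics/t19.png

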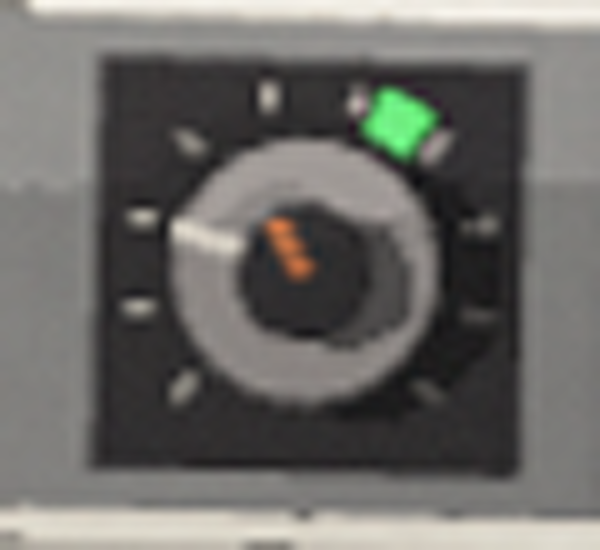

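```bash
cat > tri.py <<'E'
from h import *
c=cam('wrist');t=cam('top')
def tri(a,b):
    o1,d1=ray(c,[a]);o2,d2=ray(t,[b]);d1=d1[0]/np.linalg.norm(d1);d2=d2[0]/np.linalg.norm(d2)
    s=np.linalg.lstsq(np.c_[d1,-d2],o2-o1,rcond=None)[0];p,q=o1+d1*s[0],o2+d2*s[1];return (p+q)/2,np.linalg.norm(p-q)
w=lambda u,v:(270+(u+.5)/4.2-.5,180+(v+.5)/4.2-.5); tt=lambda u,v:(275+(u+.5)/10-.5,235+(v+.5)/10-.5)
for n,a,b in[('TL',(123,35),(90,465)),('TR',(587,47),(102,57)),('BR',(560,512),(528,68)),('BL',(130,476),(518,475)),('heat',(313,328),(305,270)),('ringtop',(326,309),(306,270)),('green',(503,380),(400,124))]:
    p,e=tri(w(*a),tt(*b));print(n,p.round(4),round(e,4))
E
python3 tri.py
```

```text
TL [0.4001 0.0514 0.0707] 0.0018
TR [0.5    0.0499 0.0817] 0.0003
BR [ 0.4966 -0.0543  0.0906] 0.0004
BL [ 0.3989 -0.0527  0.072 ] 0.0014
heat [ 0.4405 -0.0017  0.1181] 0.0013
ringtop [ 0.4433 -0.0017  0.1045] 0.0005
green [ 0.483  -0.0234  0.088 ] 0.0006
```

```bash
cat > knob.py <<'E'
import sys
from go import *
b=np.array([.4495,-.0017,.0745]); th=np.radians(12)
n=np.array([-np.sin(th),0,np.cos(th)]);u1=np.array([np.cos(th),0,np.sin(th)]);u2=np.array([0,1.,0])
def k(h,a,dx=0,dy=0):
    y=np.cos(a)*u1+np.sin(a)*u2; z=-n; Rt=R.from_matrix(np.c_[np.cross(y,z),y,z]); p=b+h*n+dx*u1+dy*u2
    go(*p,Rt=Rt); print(p)
if __name__=='__main__': k(*map(float,sys.argv[1:]))
E
python3 knob.py .14 .87
```

```text
t 40.45 pos [0.4263 0.0327 0.3096] F [-0.5  0.7 -0.2] open 0.0399 -> shift [-0.0344 -0.0041  0.0983] turn [-0.211  -0.0957 -0.8771]
[ 0.42039236 -0.0017      0.21144066]
```

Call:
jog_arm --pt "0.25 -0.007 0 0.015 -0.042 -0.019 -0.175" --pt "0.25 -0.014 -0.001 0.035 -0.084 -0.038 -0.35" --pt "0.25 -0.02 -0.002 0.055 -0.127 -0.057 -0.526" --pt "0.25 -0.028 -0.003 0.08 -0.169 -0.077 -0.7" --pt "0.25 -0.034 -0.004 0.098 -0.211 -0.096 -0.877"

```text
t: 41.08
tool_pos: [0.4206, -0.0004, 0.2103]
orientation: [1.0, 2.768, 0.106]
force: [-0.3, -0.5, 0.6]
opening: 0.07
```

Call:
jog_arm --pt "0.25 0 0 0 0 0 0" --pt "0.25 0 0 0 0 0 0"

```text
t: 41.32
tool_pos: [0.4212, 0.0001, 0.2111]
orientation: [1.005, 2.767, 0.107]
force: [0.8, -0.3, -0.4]
opening: 0.0698
```

```bash
python3 knob.py .14 .87;python3 - <<'E'
from h import *
from knob import *
c=cam('wrist');save(c,'w20.png');print(proj(c,[b,b+.031*n,b+.049*n]))
print(robot.read_state()['q'])
E
```

```text
t 41.33 pos [4.212e-01 1.000e-04 2.111e-01] F [ 0.8 -0.3 -0.4] open 0.0698 -> shift [-0.0006 -0.0018 -0.0005] turn [ 0.0005 -0.0011  0.0039]
[ 0.42039236 -0.0017      0.21144066]
[[320.76267362 237.4472816 ]
 [320.53598581 249.68350051]
 [320.37996655 258.11129334]]
[-0.14945325 -0.61276975  2.16821282  0.03256711  1.37906913 -1.02717623]
```

View pics/w20.png

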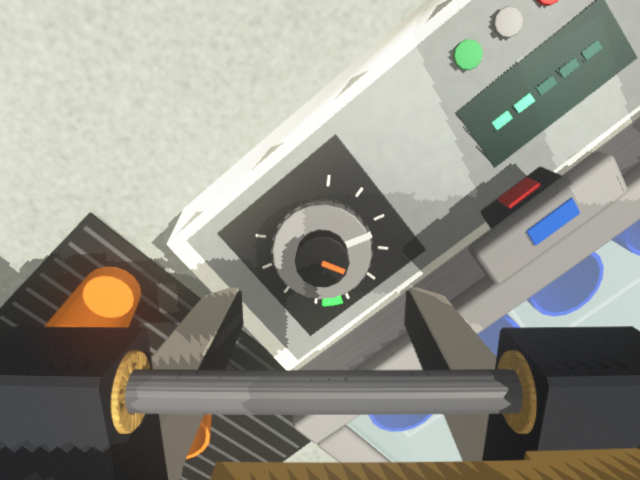

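```bash
python3 knob.py .021 .87;python3 - <<'E'
from h import *
from knob import *
c=cam('wrist');print((np.linalg.inv(c['T'])@np.r_[b+.031*n,1]).round(4))
im=c['image'][:,:,::-1];cv2.imwrite('pics/w21.png',cv2.resize(im[180:320,250:400],None,fx=4.2,fy=4.2,interpolation=cv2.INTER_CUBIC))
E
```

```text
t 41.38 pos [4.214e-01 1.000e-04 2.114e-01] F [-0.5 -0.3 -0.3] open 0.0695 -> shift [-0.0004 -0.0021  0.1188] turn [ 0.0009 -0.0005  0.0047]
[ 0.44513385 -0.0017      0.0950411 ]
[-0.002   0.0034  0.2709  1.    ]
```

View pics/w21.png

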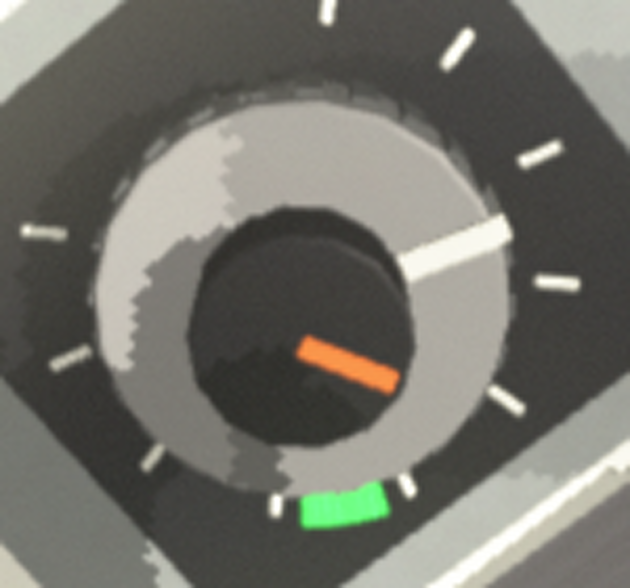

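Call:
jog_arm --pt "0.25 0 -0.001 0.035 0 0 0" --pt "0.25 0 -0.001 0.07 0 0 0" --pt "0.25 0 -0.001 0.095 0 0 0" --pt "0.25 0 -0.001 0.107 0 0 0" --pt "0.25 0 -0.001 0.112 0 0 0"

```text
t: 42.05
tool_pos: [0.4446, -0.0005, 0.102]
orientation: [1.003, 2.767, 0.107]
force: [0.6, -0.5, 0.5]
opening: 0.0698
```

```bash
sed -i 's/-.0017,.0745/-.0012,.0785/' knob.py; python3 knob.py .022 .87;python3 - <<'E'
from h import *
c=cam('wrist');save(c,'w22.png')
E
```

```text
t 42.05 pos [ 0.4446 -0.0005  0.102 ] F [ 0.6 -0.5  0.5] open 0.0698 -> shift [-0.0004 -0.0006  0.002 ] turn [ 0.0009 -0.0005  0.0051]
[ 0.44492594 -0.0012      0.10001925]
```

View pics/w22.png

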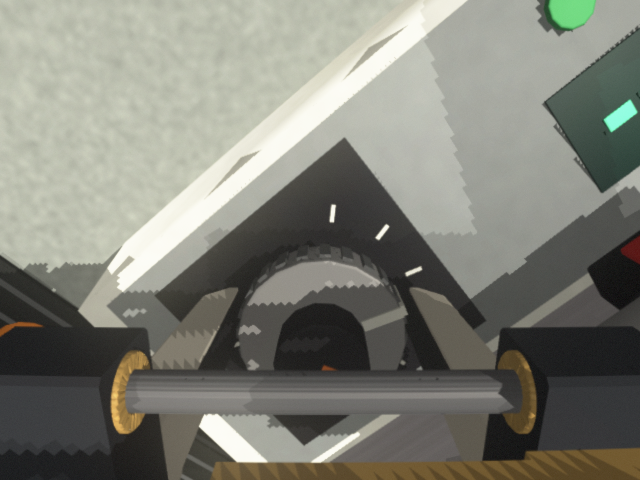

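Call:
jog_arm --pt "0.33 0 0 0.001 0 0 0" --pt "0.5 0 0 0.001 0 0 0" --pt "0.5 0 0 0.001 0 0 0" --pt "0.5 0 0 0.001 0 0 0" --force 15

```text
t: 42.6
tool_pos: [0.4447, -0.0014, 0.1016]
orientation: [1.003, 2.766, 0.105]
force: [-4.4, -5.1, 2.2]
opening: 0.0616
```

```bash
python3 knob.py .022 .87; python3 -c "
from h import *
print(robot.read_state()['q'],robot.read_state()['wrist_torque'])"
```

```text
t 42.6 pos [ 0.4447 -0.0014  0.1016] F [-4.4 -5.1  2.2] open 0.0616 -> shift [0.0002 0.0001 0.0016] turn [-0.0003  0.0009  0.0052]
[ 0.44492594 -0.0012      0.10001925]
[-0.14224825 -0.43610791  2.25489669  0.03206151  1.1150479  -1.02850551] [-0.82092314  0.58740824 -0.13494157]
```

Call:
jog_arm --pt "0.5 0 0 0 0 0 0.15" --pt "0.5 0 0 0 0 0 0.3" --pt "0.5 0 0 0 0 0 0.45" --pt "0.5 0 0 0 0 0 0.6" --pt "0.5 0 0 0 0 0 0.75"

```text
t: 43.22
tool_pos: [0.4446, -0.0015, 0.1017]
orientation: [1.975, 2.227, 0.207]
force: [2.9, -0.3, -6.5]
opening: 0.0615
```

```bash
python3 knob.py .022 .12; python3 - <<'E'
from h import *
c=cam('wrist');save(c,'w23.png')
E
```

```text
t 43.23 pos [ 0.4446 -0.0015  0.1017] F [ 2.9 -0.3 -6.5] open 0.0615 -> shift [ 0.0003 -0.      0.0017] turn [0.0004 0.001  0.0001]
[ 0.44492594 -0.0012      0.10001925]
```

View pics/w23.png

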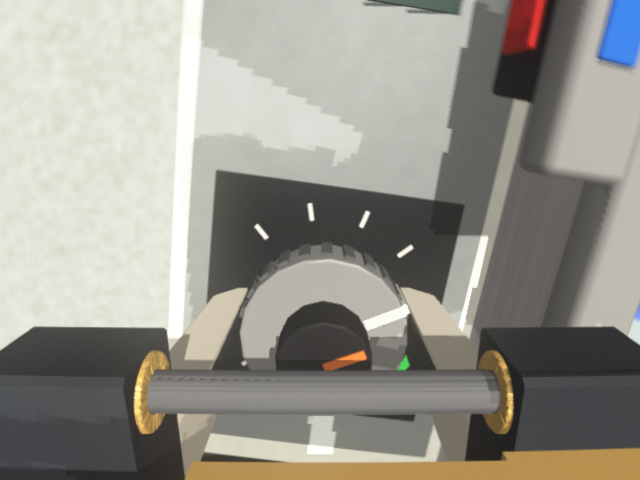

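Call:
jog_arm --pt "0.5 0 0 0 0 0 0.15" --pt "0.5 0 0 0 0 0 0.3" --pt "0.5 0 0 0 0 0 0.45" --pt "0.5 0 0 0 0 0 0.6" --pt "0.5 0 0 0 0 0 0.75"

```text
t: 43.9
tool_pos: [0.4445, -0.0015, 0.1017]
orientation: [2.711, 1.361, 0.285]
force: [2.8, -0.2, -6.9]
opening: 0.0618
```

Call:
jog_arm --pt "0.5 0 0 0 0 0 0.14" --pt "0.5 0 0 0 0 0 0.25" --pt "0.5 0 0 0 0 0 0.26" --pt "0.5 0 0 0 0 0 0.26"

```text
t: 44.4
tool_pos: [0.4445, -0.0015, 0.1017]
orientation: [2.884, 1.011, 0.304]
force: [2.4, 0.5, -8.1]
opening: 0.0615
```

```bash
python3 knob.py .022 -.89; python3 - <<'E'
from h import *
c=cam('wrist');save(c,'w24.png');c=cam('top');cv2.imwrite('pics/t24.png',cv2.resize(c['image'][210:310,240:360,::-1],None,fx=5,fy=5,interpolation=cv2.INTER_CUBIC))
E
```

```text
t 44.4 pos [ 0.4445 -0.0015  0.1017] F [ 2.4  0.5 -8.1] open 0.0615 -> shift [ 0.0003 -0.0002  0.0017] turn [ 0.0011  0.0001 -0.0068]
[ 0.44492594 -0.0012      0.10001925]
```

View pics/w24.png

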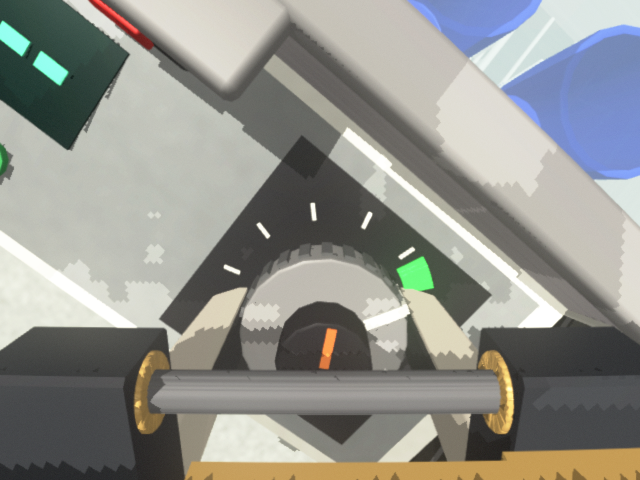

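View pics/t24.png

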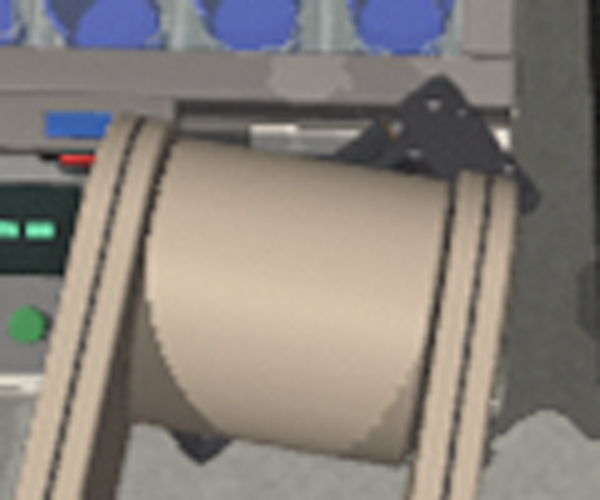

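```bash
cat > ang.py <<'E'
import sys
from h import *
from knob import b,n,u1,u2
def ang(c,uv,h,bb=b):
    o,d=ray(c,[uv]);d=d[0];p=o+d*(((bb+h*n-o)@n)/(d@n));v=p-bb;x,y=v@u1,v@u2;return np.degrees(np.arctan2(x,y)),np.hypot(x,y)
E
python3 - <<'E'
from ang import *
c=cam('wrist');s=robot.read_state()
bb=s['tool_pos']-.0236*n
for z in(b,bb):
  print('line',ang(c,(408,312),.030,z),ang(c,(367,327),.030,z),'green',ang(c,(416,275),.001,z))
  print('heat',ang(c,(333,332),.049,z))
im=c['image'][:,:,::-1];cv2.imwrite('pics/w25.png',cv2.resize(im[240:380,300:460],None,fx=4.2,fy=4.2,interpolation=cv2.INTER_CUBIC))
E
```

```text
line (np.float64(128.65299904054513), np.float64(0.03164671272752534)) (np.float64(138.3562621175161), np.float64(0.015634788957015165)) green (np.float64(125.62113898884034), np.float64(0.04135064562149269))
heat (np.float64(65.89004968727308), np.float64(0.00892846008464429))
line (np.float64(128.02885582374978), np.float64(0.03154097950825342)) (np.float64(137.15473305225328), np.float64(0.015486498510550917)) green (np.float64(125.15168204552688), np.float64(0.0412579708348584))
heat (np.float64(64.43849003741443), np.float64(0.00919948743494568))
```

View pics/w25.png

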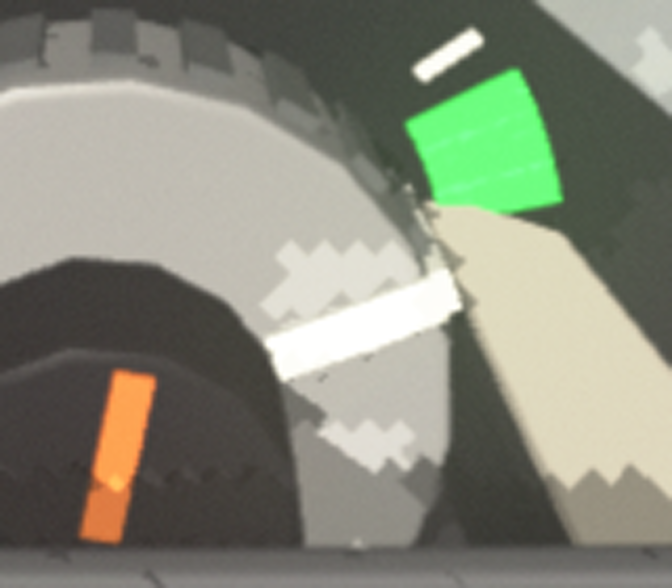

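Call:
jog_arm --pt "0.3 0 0 0 0 0 0" --pt "0.25 0 0 0 0 0 0" --pt "0.25 0 0 0 0 0 0" --pt "0.25 0 0 -0.03 0 0 0" --pt "0.25 0 0 -0.08 0 0 0"

```text
t: 45.18
tool_pos: [0.4262, -0.0012, 0.179]
orientation: [2.887, 1.01, 0.298]
force: [1.5, -0.0, 0.3]
opening: 0.0695
```

Call:
jog_arm --pt "0.25 0 0 -0.05 0 0 0" --pt "0.25 0 0 -0.05 0 0 0" --pt "0.25 0 0 -0.05 0 0 0"

```text
t: 45.55
tool_pos: [0.4161, -0.0012, 0.2278]
orientation: [2.887, 1.01, 0.299]
force: [0.2, 0.1, -0.1]
opening: 0.0699
```

```bash
python3 - <<'E'
from ang import *
c=cam('wrist');s=robot.read_state();print(s['tool_pos'],s['force'])
im=c['image'][:,:,::-1];save(c,'w26.png');cv2.imwrite('pics/w27.png',cv2.resize(im[180:320,250:400],None,fx=4.2,fy=4.2,interpolation=cv2.INTER_CUBIC))
E
```

```text
[ 0.41562598 -0.00113359  0.22680359] [ 0.35744246 -0.3552913  -0.4515673 ]
```

View pics/w27.png

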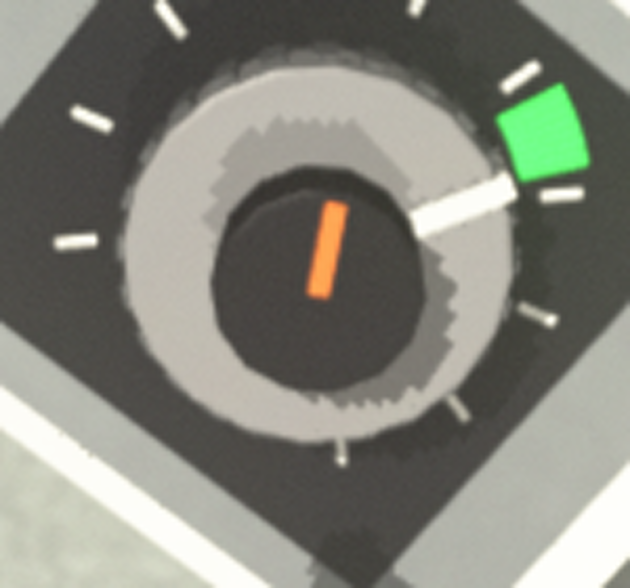

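```bash
python3 - <<'E'
from ang import *
c=cam('wrist');w=lambda u,v:(250+(u+.5)/4.2-.5,180+(v+.5)/4.2-.5)
# plane centre fits
rc=ray(c,[w(318,254)]);o,d=rc[0],rc[1][0];p=o+d*(((b+.03*n-o)@n)/(d@n));off=p-(b+.03*n);print('ring centre off mm',(off@u1*1e3).round(2),(off@u2*1e3).round(2))
for bb in(b,b+(off@u1)*u1+(off@u2)*u2):
  A=lambda u,v,h:[round(float(x),4) for x in ang(c,w(u,v),h,bb)]
  print('tip',A(515,187,.03),'in',A(415,228,.03),'green',A(543,137,.001),'gcorn',A(497,118,.001),A(563,85,.001),A(590,163,.001),A(522,182,.001),'heat',A(338,202,.049),A(318,298,.049))
E
```

```text
ring centre off mm -2.31 0.27
tip [123.8253, 0.031] in [130.5043, 0.0141] green [124.3451, 0.0393] gcorn [114.5987, 0.033] [114.4791, 0.0456] [132.8635, 0.0464] [135.566, 0.0343] heat [57.7304, 0.0116] [-101.5007, 0.0037]
tip [121.9916, 0.0331] in [125.8862, 0.0161] green [122.8505, 0.0414] gcorn [113.4361, 0.0352] [113.6294, 0.0479] [131.2378, 0.0483] [133.2543, 0.0362] heat [63.9444, 0.0135] [-127.7592, 0.0016]
```

The line looks on the green mark to within a few degrees (tip 122–124°, mark centre 123–124°). I retreat and check from the top and scene cameras.

Call:
jog_arm --pt "0.25 0 0 -0.06 0 0 0" --pt "0.25 0 0 -0.12 0 0 0" --pt "0.25 -0.05 0.02 -0.14 0 0 0" --pt "0.25 -0.11 0.04 -0.15 0 0 0" --pt "0.25 -0.17 0.06 -0.15 0 0 0"

```text
t: 46.28
tool_pos: [0.298, -0.1445, 0.3546]
orientation: [2.888, 1.013, 0.294]
force: [0.9, -1.2, 0.0]
opening: 0.0701
```

```bash
python3 - <<'E'
from ang import *
s=robot.read_state();print(s['tool_pos'],s['orientation'],s['q'].round(2))
print(R.from_rotvec(s['orientation']).as_matrix().round(2))
E
```

```text
[ 0.29795917 -0.14449683  0.35460138] [2.88847096 1.01274374 0.29445635] [-0.76 -0.84  2.03  0.14  1.8   0.17]
[[ 0.76  0.61  0.2 ]
 [ 0.62 -0.78  0.  ]
 [ 0.16  0.13 -0.98]]
```

Call:
jog_arm --pt "0.25 -0.03 0.045 0 0 0 0" --pt "0.25 -0.06 0.09 0 0 0 0" --pt "0.25 -0.1 0.14 0 0 0 0" --pt "0.25 -0.14 0.18 0 0 0 0" --pt "0.25 -0.18 0.23 0 0 0 0"

```text
t: 46.9
tool_pos: [0.3002, -0.4368, 0.3531]
orientation: [2.891, 1.012, 0.295]
force: [0.0, -0.3, 1.1]
opening: 0.0698
```

```bash
python3 - <<'E'
from ang import *
c=cam('top');save(c,'t30.png');im=c['image'][:,:,::-1]
cv2.imwrite('pics/t31.png',cv2.resize(im[235:290,275:335],None,fx=10,fy=10,interpolation=cv2.INTER_CUBIC))
c=cam('scene');save(c,'s30.png')
E
```

```text
(no output)
```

View pics/t30.png

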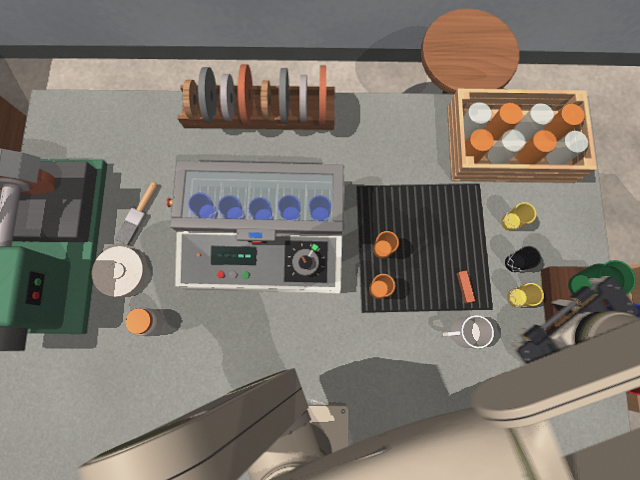

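View pics/t31.png

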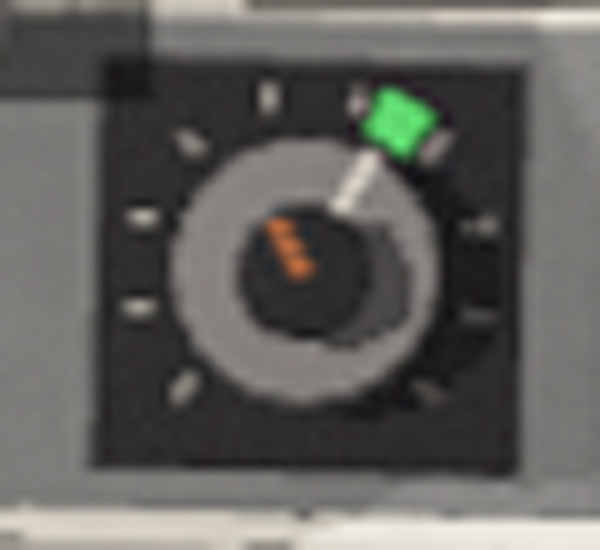

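View pics/s30.png

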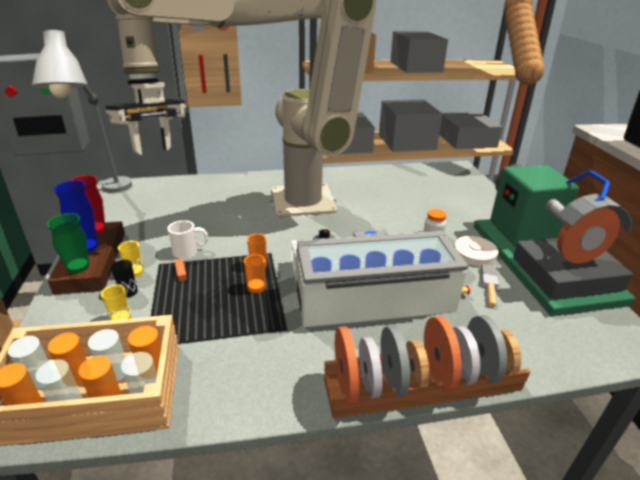

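```bash
python3 -c "
from plant import robot
print(robot.close_job())"
```

```text
the job is handed in; nothing more can be done
None
```

I did the job in the order asked and handed it in at about 47 s. All five blue cut tumblers stand upright in the basket, one to a cell. The lid is pushed shut, and then the outer ring was turned to the green mark.

**Last checks**
- **Tumblers:** the last top and scene pictures show all five under the closed lid. Contact force as I set each one down stayed at 18 N or less. The fourth swung about 4–5° in the grip, so I levelled it before lowering.
- **Lid and latch:** pressing the tab down gave up to 24.6 N. The fingers then stopped at the expected shut height, and pressing again did not move them. The bolt itself was never visible, so the snap-in is inferred from force and height only.
- **Timer ring:** in the top view the white line is at 31.3° and the green mark at 31.8°. A closer wrist view put the line tip at 122–124° and the mark's centre at 123–124°. Line directions in that view scatter by a few degrees, still well inside the mark's ±9°.
- **Heat knob and the rest:** the orange line is in the same place in the top view before and after. The amber blanks and the other objects look unmoved, and the gripper was clear of everything at the end.

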